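# Cover up the watchmaker's open work for the night

### The job

Cover up the open work on the watchmaker's bench: put the big steel watch with the blue dial in the middle of the large blue base and the small gold watch with the red dial in the middle of the small red base, both dial up, then stand each clear cover level inside the lip of the base of its own colour. Set everything down gently without dropping it, and do not shift the movement that is already waiting on the yellow base.

Things in the scene. Friction and masses are not known exactly. Their poses are not given: they have to be found in the camera images.
- watch_steel: the big steel watch with a blue dial, no strap, lying dial up on the bench: round case 40 mm across, 11.5 mm thick; a flat-ended lug block 18 mm wide at 12 and at 6 o'clock, 47 mm over both ends, 2 to 7 mm above the underside; small crown at 3 o'clock. About 70 g. Grip across the lug ends, along its x. Origin: centre of the underside; x along the lugs, y to the crown, z up.
- watch_gold: the small gold watch with a red dial, no strap, lying dial up on the bench: round case 26 mm across, 9.5 mm thick; a flat-ended lug block 12 mm wide at 12 and at 6 o'clock, 33 mm over both ends, 2 to 7 mm above the underside; small crown at 3 o'clock. About 35 g. Grip across the lug ends, along its x. Origin: centre of the underside; x along the lugs, y to the crown, z up.
- cover_blue: clear plastic dome cover with blue knob and blue rim, standing on the bench: 92 mm across the rim, wall 3 mm, open below, dome 54 mm high. Centred on top an upright round knob, 21 mm across, 20 mm tall, top 74 mm above the rim; a 1 mm collar, 28 mm across, at its foot. About 100 g. Origin: centre of the rim's underside; z up. It fits inside its base's lip with 7 mm to spare all round.
- cover_yellow: clear plastic dome cover with yellow knob and yellow rim, standing on the bench: 78 mm across the rim, wall 3 mm, open below, dome 48 mm high. Centred on top an upright round knob, 21 mm across, 20 mm tall, top 68 mm above the rim; a 1 mm collar, 28 mm across, at its foot. About 72 g. Origin: centre of the rim's underside; z up. It fits inside its base's lip with 7 mm to spare all round.
- cover_red: clear plastic dome cover with red knob and red rim, standing on the bench: 64 mm across the rim, wall 3 mm, open below, dome 42 mm high. Centred on top an upright round knob, 21 mm across, 20 mm tall, top 62 mm above the rim; a 1 mm collar, 28 mm across, at its foot. About 48 g. Origin: centre of the rim's underside; z up. It fits inside its base's lip with 7 mm to spare all round.
- base_blue: large blue round dust-cover base, fixed to the bench: a plastic disc 112 mm across with a paler patch in the middle. Empty at the start, for the steel watch and the blue cover. Flat floor 6 mm above the bench; a lip 3 mm wide round the edge, 106 mm across inside, its top 9.5 mm above the bench. Origin: centre of the underside, at bench height z = 0; z up.
- base_yellow: middle-sized yellow round dust-cover base, fixed to the bench: a plastic disc 98 mm across with a paler patch in the middle. It already carries the movement, and gets the yellow cover. Flat floor 6 mm above the bench; a lip 3 mm wide round the edge, 92 mm across inside, its top 9.5 mm above the bench. Origin: centre of the underside, at bench height z = 0; z up.
- base_red: small red round dust-cover base, fixed to the bench: a plastic disc 84 mm across with a paler patch in the middle. Empty at the start, for the gold watch and the red cover. Flat floor 6 mm above the bench; a lip 3 mm wide round the edge, 78 mm across inside, its top 9.5 mm above the bench. Origin: centre of the underside, at bench height z = 0; z up.
- movement: watch movement in a dark round holder, 38 mm across and 13 mm high, loose, standing near the middle of the yellow base; it stays there under the yellow cover. Origin: centre of the underside; z up.
Mind the look-alikes: they are no part of the job. What is shaped like the cover_yellow but green or pink is not meant. What is shaped like the cover_blue but pink is not meant.

How it is judged:
By the outcome, as a careful person would: the job done as asked, in the order asked, and still so for the second after the job is handed in, with the robot touching nothing.
It also fails if it takes over 117 s, if anything falls off the work surface, if the arm or the gripper's body presses on something with over 40 N, if the wrist force passes 120 N, or if a joint passes its speed limit or range.

### The arm

A 6-joint arm with a two-finger parallel gripper is mounted at the origin on the work surface. World frame = base frame: x ahead of the robot, y to its left, z up, the work surface at z = 0. Lengths are in m, angles in degrees, forces in N, time in s.
With the tool pointing down it reaches from about 0.275 to 0.875 m from the base axis. Payload 12.5 kg.
Tool frame: the origin (TCP) lies at the very end of the fingers, on their centre line; the grasp point (between the pads) lies 19 mm behind it; z points along the fingers, y is the line along which they close (so a half turn about z gives the same grasp; the last joint's range is limited). The gripper opens to 85 mm and grips with 20 to 120 N. Pads are 22 mm wide; open, the fingers measure 114 mm over their backs; the gripper's body (76 mm by 85 mm) begins 54 mm behind the grasp point. The pads swing forward as they close: fully open they stand 13 mm farther back than shut.
Start: joints at [-79.446, 20.094, 94.641, -0, 65.266, -4.847], TCP at [0.146, -0.53, 0.231] pointing down, gripper open.
Joint ranges: [-157.81, 157.81], [-45, 120.19], [0.68, 151.7], [-89.99, 269.99], [4.06, 180], [-164.3, 164.3]. Speed limits (degrees/s): [127.2, 127.2, 159.86, 180, 180, 180].

### API

Orientations are given as a 3x3 rotation matrix whose columns are the frame's x, y, z axes.
In Python, from cell import bot gives the robot as it stands.
- The arm moves only by the tool step_arm, never from a script. Its argument "targets" is a list of rows, each an object of numbers: "x", "y", "z": the shift along the tool's x, y, z in m; "rx", "ry", "rz": the turn, a rotation vector about the tool's x, y, z in rad; "hand": the finger opening in m, from 0 to 0.0854. A call has 1 to 10 rows; each row is the pose to reach, as a shift and turn from the pose commanded when the call began, along the tool's axes at that moment; what a row does not reach only later rows make up. A row lasts 1/10 s, in which the tool goes at most 50 mm and 8.59 degrees, less where a joint would pass 70% of its speed; a pose out of reach is approached as far as the arm can. A call with a gripper value outside its range is refused whole. The fingers move at their own pace and stop on an object; "force" is the grip in N (left out, the last holds). Time passes only in rows, so rows that repeat a pose let the fingers close. It gives the time, the measured TCP pose, the force, the opening and the grip force at its end, in the units of the state.
- bot.get_state(): the state, without advancing time (a new reading comes with each control period).
- bot.grab_frame(name): name is "side" or "top"; returns a dict with "image" (420x560x3 uint8, red, green, blue), "z_map" (420x560 float32, m along the optical axis (not along the pixel's ray), 0 where there is no reading), "fov_y" (degrees; the focal length in pixels is half the picture's height over the tangent of half this angle, whatever the lens; pixels are square), "cx", "cy" (the principal point, pixels), "k1" (the pictures are not rectified: a ray, as slopes to the right and down, at radius r is drawn at 1 + k1 r^2 times it, then the intrinsics apply), "R" (3x3) and "t" (3): a world point X has camera coordinates R X + t. Camera axes: x right, y down, z forward; pixel columns grow to the right and rows downward; lengths in m; the calibration is good to about 2 mm. A picture is of the moment at which its call begins.
- bot.hand_in(): hands the job in; it is judged then, once.
The state is a dict: "t": time; "joint_pos": joint angles; "qd": joint speeds; "joint_torque": joint torques, N m; "tcp_pos": TCP position; "eef_rot": TCP orientation; "force": force on the tool from outside, world axes, zero at the start; "moment": the same for the moment, N m; "opening": finger opening in m; "grip_force": force on a finger pad.
Only numpy, scipy, OpenCV 4.12 (cv2) and the standard library are available. Lean on these libraries where they do the work, as an engineer would, in place of code of your own. Each camera call takes 0.05 s, during which the arm holds its last target. There are 200 camera calls.

## Working session

There is one attempt and no reset: what is moved stays moved. The work goes in short steps, Python scripts to look and compute and a tool call to move; the robot and the scene stay as the last step left them, time stands still between calls to the robot, and variables do not carry over. Pictures are saved under pics/ and viewed, at most 14 in all, crops included, and the job is handed in when it is done.

Besides the shell and the picture viewer there is one more tool, called after "Emit:" as name([rows], argument=value, ...), one row to a line, values as JSON. step_arm: Moves the arm, as the interface text tells. Its arguments: {"type":"object","properties":{"targets":{"type":"array","items":{"type":"object","properties":{"x":{"type":"number"},"y":{"type":"number"},"z":{"type":"number"},"rx":{"type":"number"},"ry":{"type":"number"},"rz":{"type":"number"},"hand":{"type":"number"}}}},"force":{"type":"number"}},"required":["targets"]}

```bash
mkdir -p pics; ls
cat > h.py <<'E'
import numpy as np,cv2
from cell import bot
def grab(n):
    f=bot.grab_frame(n);h,w=f['image'].shape[:2]
    f['f']=h/2/np.tan(np.radians(f['fov_y']/2));f['R']=np.array(f['R']);f['t']=np.array(f['t']);return f
def ray(f,uv):
    d=np.array([(uv[0]-f['cx'])/f['f'],(uv[1]-f['cy'])/f['f']]);r=d.copy()
    for _ in range(20): r=d/(1+f['k1']*(r@r))
    return -f['R'].T@f['t'],f['R'].T@np.array([r[0],r[1],1])
def onz(f,uv,z):
    c,d=ray(f,uv);return c+d*(z-c[2])/d[2]
def dep(f,uv):
    c,d=ray(f,uv);return c+d*f['z_map'][int(uv[1]),int(uv[0])]
def tri(f,a,g,b):
    c1,d1=ray(f,a);c2,d2=ray(g,b)
    s=np.linalg.lstsq(np.stack([d1,-d2],1),c2-c1,rcond=None)[0]
    p,q=c1+d1*s[0],c2+d2*s[1];return (p+q)/2,np.linalg.norm(p-q)
def save(n,im,k=1):
    cv2.imwrite('pics/'+n+'.png',cv2.resize(im[:,:,::-1],None,fx=k,fy=k,interpolation=cv2.INTER_CUBIC))
E
python3 - <<'E'
from h import *
for n in('top','side'):
    f=grab(n);save(n+'0',f['image'],1.42);print(n,f['f'],f['cx'],f['cy'],f['k1'],(-f['R'].T@f['t']).round(3),f['R'].round(2).tolist())
print(bot.get_state())
E
```

```text
pics
top 533.4346990668598 277.46644111473825 209.0295945742797 -0.20532028380201944 [ 2.660e-01 -1.000e-03  1.303e+00] [[0.01, -1.0, -0.01], [-0.99, -0.01, -0.15], [0.15, 0.01, -0.99]]
side 437.2715251775704 277.07249308497444 211.0905318560865 -0.080904483414687 [0.28  0.624 0.838] [[-0.96, -0.28, -0.0], [-0.22, 0.75, -0.63], [0.18, -0.6, -0.78]]
{'t': 0.1, 'joint_pos': array([-7.94467525e+01,  2.01210121e+01,  9.46746185e+01,  2.24903649e-03,
        6.52654113e+01, -4.84684682e+00]), 'qd': array([ 0.02262493, -0.11233071, -0.09444725,  0.05254233, -0.01229827,
       -0.00361617]), 'joint_torque': array([ 1.37817915e-04, -5.06834257e+01, -2.91875285e+01, -1.21996145e-04,
        2.61107198e-03,  3.48433355e-05]), 'tcp_pos': array([ 0.14603743, -0.52993826,  0.23080568]), 'eef_rot': array([[ 9.64099343e-01,  2.65541768e-01, -1.60074683e-04],
       [ 2.65541786e-01, -9.64098776e-01,  1.05388860e-03],
       [ 1.25523637e-04, -1.05855983e-03, -9.99999432e-01]]), 'force': array([-0.36673778, -0.11054561, -0.93708765]), 'moment': array([-0.04262767, -0.00201796, -0.00549595]), 'grip_force': 0.0, 'opening': 0.08563409565947078}
```

View pics/top0.png

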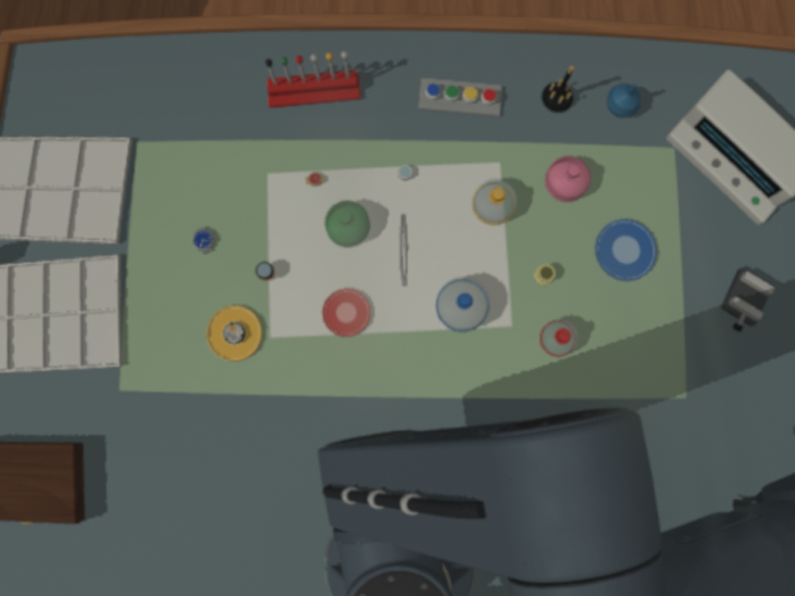

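View pics/side0.png

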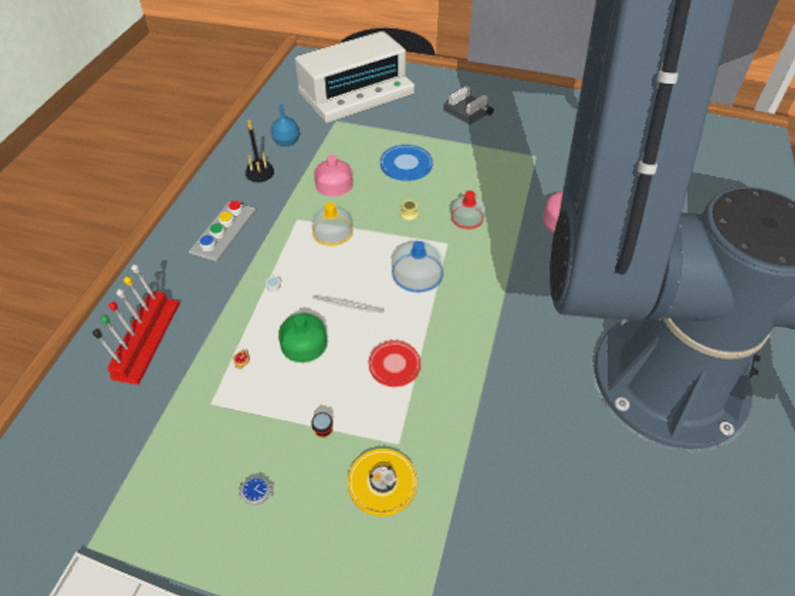

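In the top picture, the steel watch is at (203,240) and the gold watch at (315,179). The bases are blue (626,250), red (346,313) and yellow (235,333), with the movement on the yellow one. The clear covers are blue (463,303), yellow (495,202) and red (558,338).

Things that could be mistaken for them:
- **Covers:** pink (568,178), green (347,222), and a second pink one in the side view (560,212).
- **Watches:** blue bulb (623,100), loupe or pots at (264,270), (545,273) and (405,172), and the paint pots at (490,95).

Next I'll measure by colour and check the watches in a close crop.

```bash
cat > m.py <<'E'
from h import *
HUE={'blue':(100,130),'red':(170,10),'yellow':(17,33)}
def blob(f,uv,r,col,smin=110,vmin=60):
    """hull of the largest blob of a colour near uv -> ellipse centre/axes, area"""
    hsv=cv2.cvtColor(f['image'],cv2.COLOR_RGB2HSV);a,b=HUE[col];h=hsv[...,0]
    m=((h>=a)&(h<=b) if a<b else (h>=a)|(h<=b))&(hsv[...,1]>smin)&(hsv[...,2]>vmin)
    k=np.zeros_like(m);u,v=map(int,uv);k[max(v-r,0):v+r+1,max(u-r,0):u+r+1]=1;m=(m&k).astype(np.uint8)
    n,l,s,c=cv2.connectedComponentsWithStats(m)
    i=1+np.argmax(s[1:,4]);cn=cv2.findContours((l==i).astype(np.uint8),0,1)[0][0]
    return cv2.convexHull(cn)[:,0,:].astype(float),s[i]
def cen(h):
    m=cv2.moments(h.astype(np.float32).reshape(-1,1,2));return np.array([m['m10'],m['m01']])/m['m00']
E
python3 - <<'E'
from m import *
T=grab('top');S=grab('side')
q=[('steel','blue',(203,240),(256,489),16,18),('gold','red',(315,179),(241,358),12,12),
('b_blue','blue',(626,250),(406,162),34,26),('b_red','red',(346,313),(394,363),28,28),('b_yel','yellow',(235,333),(382,482),32,40),
('k_blue','blue',(465,300),(419,248),9,9),('k_red','red',(563,337),(469,197),9,9),('k_yel','yellow',(497,195),(331,211),9,9)]
for n,c,a,b,ra,rb in q:
    ha,sa=blob(T,np.array(a)/1.42,ra,c,80);hb,sb=blob(S,np.array(b)/1.42,rb,c,110)
    p,e=tri(T,cen(ha),S,cen(hb))
    print(n,p.round(4),'gap',round(e,4),cen(ha).round(1),sa,cen(hb).round(1),sb)
    if n[0]=='b':
        for f,h in((T,ha),(S,hb)):
            w=np.array([onz(f,u,.0095)[:2] for u in h]);(x,y),r=cv2.minEnclosingCircle(w.astype(np.float32));print('   circ',round(x,4),round(y,4),'d',round(2*r,4))
def crop(f,u,v,r,k):
    return cv2.resize(f['image'][v-r:v+r,u-r:u+r],(390,290) if 0 else (290,290),interpolation=cv2.INTER_CUBIC)
save('w',np.vstack([np.hstack([crop(S,180,344,20,0),crop(S,170,252,20,0)]),np.hstack([crop(T,143,169,16,0),crop(T,222,126,16,0)])]))
E
```

```text
steel [0.5601 0.3577 0.0109] gap 0.0013 [142.4 168.3] [137 163  12  12 110] [179.1 344.1] [171 337  17  15 168]
gold [0.6733 0.1606 0.0086] gap 0.0012 [221.5 125.4] [218 122   8   8  49] [169.2 251.5] [165 248   9   8  53]
b_blue [ 0.5527 -0.3964  0.0026] gap 0.0006 [440.5 175.6] [ 420  155   42   42 1126] [285.6 114.1] [268 102  36  25 592]
   circ 0.5513 -0.3948 d 0.1125
   circ 0.5519 -0.3896 d 0.1202
b_red [0.4332 0.0991 0.0046] gap 0.0014 [243.3 220. ] [227 204  33  33 732] [277.5 255.7] [260 240  36  32 787]
   circ 0.4319 0.0986 d 0.082
   circ 0.4334 0.101 d 0.0867
b_yel [0.3945 0.2942 0.0024] gap 0.0009 [164.6 234.4] [ 145  215   40   40 1071] [268.8 339.3] [ 245  316   49   48 1548]
   circ 0.3937 0.2927 d 0.1003
   circ 0.3947 0.2956 d 0.1008
k_blue [ 0.4488 -0.1012  0.06  ] gap 0.002 [326.7 211.7] [322 207  11  11  92] [294.1 175.8] [289 170  11  12 103]
k_red [ 0.3931 -0.2679  0.0486] gap 0.0017 [395.9 236.4] [391 231  11  12 106] [330.  139.9] [325 134  10  12  92]
k_yel [ 0.6319 -0.1585  0.0543] gap 0.0013 [349.9 137.6] [345 132  11  12 106] [232.3 148.1] [228 142  10  13  99]
```

View pics/w.png

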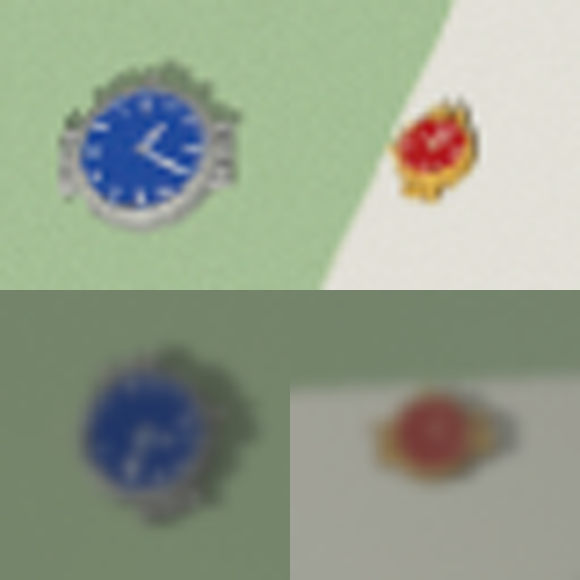

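The crop confirms the choice: blue dial with steel lugs at left (side view, about (180,344) native) and red dial with gold lugs at right (about (170,252) native). I still need the lug directions.

```bash
cat > o.py <<'E'
from m import *
def orient(f,c,r,kind,R,out=None):
    u,v=map(int,f['uv']);im=cv2.resize(f['image'][v-r:v+r+1,u-r:u+r+1],None,fx=4,fy=4,interpolation=cv2.INTER_CUBIC)
    L=cv2.cvtColor(im,cv2.COLOR_RGB2LAB).astype(int);bg=np.median(L[:,:,1:].reshape(-1,2),0)
    if kind=='steel': d=np.hypot(L[...,1]-bg[0],L[...,2]-bg[1]);m=d>8
    else: hsv=cv2.cvtColor(im,cv2.COLOR_RGB2HSV);m=(hsv[...,1]>75)&((hsv[...,0]<32)|(hsv[...,0]>165))
    n,l,s,_=cv2.connectedComponentsWithStats(m.astype(np.uint8));m=l==1+np.argmax(s[1:,4])
    ys,xs=np.nonzero(m);P=np.array([onz(f,(u-r+(x+.5)/4-.5,v-r+(y+.5)/4-.5),.005)[:2] for x,y in zip(xs,ys)])
    w=P.mean(0);d=P-w;rr=np.hypot(*d.T);k=rr>R;z=(d[:,0]+1j*d[:,1])**2
    th=np.arctan2(d[:,1],d[:,0]);hist=np.histogram(np.degrees(th[k])%360,36,(0,360))[0]
    print(kind,'c',w.round(4),'area-dia',2*np.sqrt(cv2.contourArea(cv2.convexHull(P.astype(np.float32)))/np.pi).round(4),'ang all',np.degrees(np.angle(z.sum())/2).round(1),'outer',np.degrees(np.angle(z[k].sum())/2).round(1),hist.tolist())
    im=im.copy();im[cv2.morphologyEx(m.astype(np.uint8),cv2.MORPH_GRADIENT,np.ones((2,2)))>0]=(255,0,255);return cv2.resize(im,(290,290))
E
python3 - <<'E'
from o import *
T=grab('top');S=grab('side');o=[]
for k,c,a,b,R in(('steel',(.5601,.3577),(142.4,168.3),(179.1,344.1),.0205),('gold',(.6733,.1606),(221.5,125.4),(169.2,251.5),.0135)):
    T['uv']=a;S['uv']=b;o.append(np.hstack([orient(S,c,18 if k=='steel' else 12,k,R),orient(T,c,14 if k=='steel' else 10,k,R)]))
save('o',np.vstack(o))
E
```

```text
steel c [0.5608 0.357 ] area-dia 0.0462 ang all 11.6 outer 11.6 [60, 60, 58, 64, 60, 4, 7, 9, 13, 16, 22, 25, 18, 25, 19, 20, 19, 66, 72, 56, 53, 65, 40, 6, 6, 13, 14, 15, 50, 45, 19, 29, 30, 19, 17, 53]
steel c [0.5595 0.3574] area-dia 0.043 ang all 28.5 outer 25.9 [23, 24, 25, 27, 19, 12, 8, 8, 8, 5, 4, 0, 0, 0, 0, 0, 0, 8, 33, 33, 30, 33, 20, 3, 1, 0, 0, 0, 11, 12, 1, 0, 0, 0, 4, 16]
gold c [0.6737 0.1612] area-dia 0.0302 ang all -75.2 outer -76.7 [8, 4, 0, 0, 0, 0, 1, 15, 30, 29, 32, 34, 13, 8, 5, 3, 6, 2, 0, 0, 0, 0, 0, 0, 3, 18, 31, 28, 34, 25, 13, 8, 6, 6, 5, 1]
gold c [0.6728 0.1612] area-dia 0.0256 ang all -83.5 outer -83.6 [0, 0, 0, 0, 0, 0, 0, 2, 8, 9, 11, 10, 2, 0, 0, 0, 0, 0, 0, 0, 0, 0, 0, 0, 0, 8, 14, 10, 10, 4, 0, 0, 0, 0, 0, 0]
```

View pics/o.png

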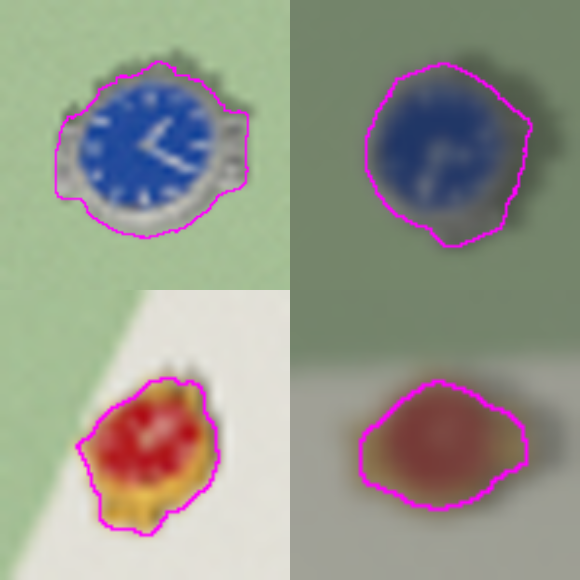

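```bash
cat > g.py <<'E'
from h import *
from scipy.spatial.transform import Rotation as Ro
def go(x,y,z,head):
    """shift/turn in tool axes to reach a tool-down pose with tool y at heading head (deg)"""
    s=bot.get_state();R=s['eef_rot'];h=np.radians(head)
    Y=np.array([np.cos(h),np.sin(h),0]);Z=np.array([0,0,-1.]);G=np.stack([np.cross(Y,Z),Y,Z],1)
    print('t',s['t'],'shift',(R.T@(np.array([x,y,z])-s['tcp_pos'])).round(4),'rot',Ro.from_matrix(R.T@G).as_rotvec().round(4),'j',s['joint_pos'].round(1))
E
python3 - <<'E'
from g import *
go(.5601,.3575,.10,20)
from m import *
T=grab('top');S=grab('side')
for n,c,a,b,ra,rb in [('b_blue','blue',(626,250),(406,162),34,26),('b_red','red',(346,313),(394,363),28,28),('b_yel','yellow',(235,333),(382,482),32,40)]:
    for f,uv,r in((T,a,ra),(S,b,rb)):
        h,_=blob(f,np.array(uv)/1.42,r,c,90);w=np.array([onz(f,u,.009)[:2] for u in h]);print(n,cen(w*1000).round(1),'ext',np.ptp(w,axis=0).round(4))
        # paler patch: dark/less saturated area inside
        im=f['image'];hs=cv2.cvtColor(im,cv2.COLOR_RGB2HSV);m=np.zeros(im.shape[:2],np.uint8);cv2.fillConvexPoly(m,h.astype(np.int32),1);m=cv2.erode(m,np.ones((7,7)))
        s=hs[...,1][m>0];th,_=cv2.threshold(s.reshape(-1,1),0,255,cv2.THRESH_OTSU);ys,xs=np.nonzero((m>0)&(hs[...,1]<th));print('   patch',onz(f,(xs.mean(),ys.mean()),.006)[:2].round(4),len(xs))
E
```

```text
t 0.3 shift [ 0.6349 -0.7457  0.1314] rot [-3.000e-04 -3.000e-04 -1.651e+00] j [-79.4  20.1  94.7  -0.   65.3  -4.8]
b_blue [ 551.1 -395. ] ext [0.1063 0.1082]
   patch [ 0.552  -0.3952] 312
b_blue [ 551.5 -390.5] ext [0.1095 0.12  ]
   patch [ 0.5519 -0.395 ] 144
b_red [431.4  98.8] ext [0.0768 0.0767]
   patch [0.4332 0.0984] 162
b_red [433.4 100.9] ext [0.083  0.0865]
   patch [0.434  0.0991] 174
b_yel [393.7 292.5] ext [0.0969 0.0967]
   patch [0.3934 0.2937] 178
b_yel [394.5 295.3] ext [0.0986 0.1005]
   patch [0.3947 0.2934] 332
```

Emit:
step_arm([
  {"x": 0.6349, "y": -0.7457, "z": 0.131, "rz": -1.651, "hand": 0.062},
  {"x": 0.6349, "y": -0.7457, "z": 0.131, "rz": -1.651, "hand": 0.062},
  {"x": 0.6349, "y": -0.7457, "z": 0.131, "rz": -1.651, "hand": 0.062},
  {"x": 0.6349, "y": -0.7457, "z": 0.131, "rz": -1.651, "hand": 0.062},
  {"x": 0.6349, "y": -0.7457, "z": 0.131, "rz": -1.651, "hand": 0.062},
  {"x": 0.6349, "y": -0.7457, "z": 0.131, "rz": -1.651, "hand": 0.062},
  {"x": 0.6349, "y": -0.7457, "z": 0.131, "rz": -1.651, "hand": 0.062},
  {"x": 0.6349, "y": -0.7457, "z": 0.131, "rz": -1.651, "hand": 0.062},
  {"x": 0.6349, "y": -0.7457, "z": 0.131, "rz": -1.651, "hand": 0.062},
  {"x": 0.6349, "y": -0.7457, "z": 0.131, "rz": -1.651, "hand": 0.062},
])

```text
$.targets[0]: bad value
```

Run:
```python
from g import *
go(.5601,.3575,.10,20)
```

```text
t 0.4 shift [ 0.635  -0.7458  0.1313] rot [-1.000e-04 -1.000e-04 -1.651e+00] j [-79.4  20.1  94.6  -0.   65.3  -4.8]
```

Emit:
step_arm([
  {"x": 0.318, "y": -0.373, "z": 0.05, "rx": 0, "ry": 0, "rz": -0.825, "hand": 0.062},
  {"x": 0.318, "y": -0.373, "z": 0.05, "rx": 0, "ry": 0, "rz": -0.825, "hand": 0.062},
  {"x": 0.318, "y": -0.373, "z": 0.05, "rx": 0, "ry": 0, "rz": -0.825, "hand": 0.062},
  {"x": 0.318, "y": -0.373, "z": 0.05, "rx": 0, "ry": 0, "rz": -0.825, "hand": 0.062},
  {"x": 0.318, "y": -0.373, "z": 0.05, "rx": 0, "ry": 0, "rz": -0.825, "hand": 0.062},
  {"x": 0.318, "y": -0.373, "z": 0.05, "rx": 0, "ry": 0, "rz": -0.825, "hand": 0.062},
  {"x": 0.318, "y": -0.373, "z": 0.05, "rx": 0, "ry": 0, "rz": -0.825, "hand": 0.062},
  {"x": 0.318, "y": -0.373, "z": 0.05, "rx": 0, "ry": 0, "rz": -0.825, "hand": 0.062},
  {"x": 0.318, "y": -0.373, "z": 0.05, "rx": 0, "ry": 0, "rz": -0.825, "hand": 0.062},
  {"x": 0.318, "y": -0.373, "z": 0.05, "rx": 0, "ry": 0, "rz": -0.825, "hand": 0.062},
])

```text
t: 1.4
tcp_pos: [0.3542, -0.084, 0.1814]
eef_rot: [[0.459, 0.889, 0.001], [0.889, -0.459, -0.0], [0.0, 0.001, -1.0]]
force: [0.6, -0.2, -0.6]
opening: 0.0618
grip_force: 0.0
```

Run:
```python
from g import *
go(.5601,.3575,.10,20)
```

```text
t 1.4 shift [ 0.4868 -0.0196  0.0815] rot [ 9.000e-04  2.000e-04 -8.256e-01] j [-20.7   4.4 123.    0.   52.5   6.6]
```

Emit:
step_arm([
  {"x": 0.487, "y": -0.0195, "z": 0.08, "rz": -0.826, "hand": 0.062},
  {"x": 0.487, "y": -0.0195, "z": 0.08, "rz": -0.826, "hand": 0.062},
  {"x": 0.487, "y": -0.0195, "z": 0.08, "rz": -0.826, "hand": 0.062},
  {"x": 0.487, "y": -0.0195, "z": 0.08, "rz": -0.826, "hand": 0.062},
  {"x": 0.487, "y": -0.0195, "z": 0.08, "rz": -0.826, "hand": 0.062},
  {"x": 0.487, "y": -0.0195, "z": 0.08, "rz": -0.826, "hand": 0.062},
  {"x": 0.487, "y": -0.0195, "z": 0.08, "rz": -0.826, "hand": 0.062},
  {"x": 0.487, "y": -0.0195, "z": 0.08, "rz": -0.826, "hand": 0.062},
  {"x": 0.487, "y": -0.0195, "z": 0.08, "rz": -0.826, "hand": 0.062},
  {"x": 0.487, "y": -0.0195, "z": 0.08, "rz": -0.826, "hand": 0.062},
])

```text
$.targets[0]: bad value
```

Emit:
step_arm([
  {"x": 0, "hand": 0.062},
  {"x": 0, "hand": 0.062},
])

```text
$.targets[0]: bad value
```

Run:
```python
from g import *
go(.5603,.3574,.0,20)
f=grab('side');a=f['image'][290:410,110:270];save('d1',a,3.5)
```

```text
t 1.4 shift [ 0.4867 -0.0195  0.1815] rot [ 9.000e-04  2.000e-04 -8.256e-01] j [-20.7   4.4 123.    0.   52.5   6.6]
```

View pics/d1.png

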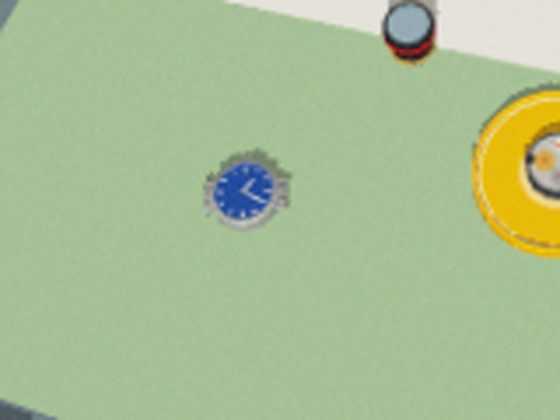

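The picture shows the steel watch undisturbed, with no obstacles near it, and the arm hasn't reached it yet. The call was refused because each row needs every field.

Emit:
step_arm([
  {"x": 0.487, "y": -0.0195, "z": 0.08, "rx": 0, "ry": 0, "rz": -0.826, "hand": 0.062},
  {"x": 0.487, "y": -0.0195, "z": 0.08, "rx": 0, "ry": 0, "rz": -0.826, "hand": 0.062},
  {"x": 0.487, "y": -0.0195, "z": 0.08, "rx": 0, "ry": 0, "rz": -0.826, "hand": 0.062},
  {"x": 0.487, "y": -0.0195, "z": 0.08, "rx": 0, "ry": 0, "rz": -0.826, "hand": 0.062},
  {"x": 0.487, "y": -0.0195, "z": 0.08, "rx": 0, "ry": 0, "rz": -0.826, "hand": 0.062},
  {"x": 0.487, "y": -0.0195, "z": 0.08, "rx": 0, "ry": 0, "rz": -0.826, "hand": 0.062},
  {"x": 0.487, "y": -0.0195, "z": 0.08, "rx": 0, "ry": 0, "rz": -0.826, "hand": 0.062},
  {"x": 0.487, "y": -0.0195, "z": 0.08, "rx": 0, "ry": 0, "rz": -0.826, "hand": 0.062},
  {"x": 0.487, "y": -0.0195, "z": 0.08, "rx": 0, "ry": 0, "rz": -0.826, "hand": 0.062},
  {"x": 0.487, "y": -0.0195, "z": 0.08, "rx": 0, "ry": 0, "rz": -0.826, "hand": 0.062},
])

```text
t: 2.45
tcp_pos: [0.5604, 0.3576, 0.1007]
eef_rot: [[-0.343, 0.94, 0.0], [0.94, 0.343, 0.0], [0.0, 0.0, -1.0]]
force: [0.1, -1.0, -0.3]
opening: 0.0621
grip_force: 0.0
```

Run:
```python
from g import *
go(.5603,.3574,.0,20)
```

```text
t 2.45 shift [-0.0002 -0.0002  0.1007] rot [ 0.0001 -0.      0.0005] j [28.5 40.  82.   0.  58.   8.5]
```

Emit:
step_arm([
  {"x": 0, "y": 0, "z": 0.04, "rx": 0, "ry": 0, "rz": 0, "hand": 0.06},
  {"x": 0, "y": 0, "z": 0.07, "rx": 0, "ry": 0, "rz": 0, "hand": 0.06},
  {"x": 0, "y": 0, "z": 0.085, "rx": 0, "ry": 0, "rz": 0, "hand": 0.06},
  {"x": 0, "y": 0, "z": 0.092, "rx": 0, "ry": 0, "rz": 0, "hand": 0.06},
  {"x": 0, "y": 0, "z": 0.097, "rx": 0, "ry": 0, "rz": 0, "hand": 0.06},
  {"x": 0, "y": 0, "z": 0.099, "rx": 0, "ry": 0, "rz": 0, "hand": 0.06},
  {"x": 0, "y": 0, "z": 0.1, "rx": 0, "ry": 0, "rz": 0, "hand": 0.06},
  {"x": 0, "y": 0, "z": 0.1, "rx": 0, "ry": 0, "rz": 0, "hand": 0.06},
])

```text
t: 3.25
tcp_pos: [0.5603, 0.3556, 0.0021]
eef_rot: [[-0.342, 0.94, 0.001], [0.94, 0.342, 0.001], [0.0, 0.001, -1.0]]
force: [-0.6, 0.6, 0.7]
opening: 0.0598
grip_force: 0.0
```

Emit:
step_arm([
  {"x": 0, "y": 0, "z": 0, "rx": 0, "ry": 0, "rz": 0, "hand": 0.053},
  {"x": 0, "y": 0, "z": 0, "rx": 0, "ry": 0, "rz": 0, "hand": 0.05},
  {"x": 0, "y": 0, "z": 0, "rx": 0, "ry": 0, "rz": 0, "hand": 0.048},
  {"x": 0, "y": 0, "z": 0, "rx": 0, "ry": 0, "rz": 0, "hand": 0.046},
  {"x": 0, "y": 0, "z": 0, "rx": 0, "ry": 0, "rz": 0, "hand": 0.044},
  {"x": 0, "y": 0, "z": 0, "rx": 0, "ry": 0, "rz": 0, "hand": 0.042},
  {"x": 0, "y": 0, "z": 0, "rx": 0, "ry": 0, "rz": 0, "hand": 0.04},
  {"x": 0, "y": 0, "z": 0, "rx": 0, "ry": 0, "rz": 0, "hand": 0.04},
], force=30)

```text
t: 4.05
tcp_pos: [0.5601, 0.3555, 0.0018]
eef_rot: [[-0.342, 0.94, 0.0], [0.94, 0.342, 0.0], [0.0, 0.0, -1.0]]
force: [-0.9, -0.7, 5.5]
opening: 0.0453
grip_force: 29.9
```

Emit:
step_arm([
  {"x": 0, "y": 0, "z": -0.003, "rx": 0, "ry": 0, "rz": 0, "hand": 0.04},
  {"x": 0, "y": 0, "z": -0.01, "rx": 0, "ry": 0, "rz": 0, "hand": 0.04},
  {"x": 0, "y": 0, "z": -0.03, "rx": 0, "ry": 0, "rz": 0, "hand": 0.04},
  {"x": 0, "y": 0, "z": -0.06, "rx": 0, "ry": 0, "rz": 0, "hand": 0.04},
  {"x": 0, "y": 0, "z": -0.09, "rx": 0, "ry": 0, "rz": 0, "hand": 0.04},
  {"x": 0, "y": 0, "z": -0.11, "rx": 0, "ry": 0, "rz": 0, "hand": 0.04},
  {"x": 0, "y": 0, "z": -0.12, "rx": 0, "ry": 0, "rz": 0, "hand": 0.04},
  {"x": 0, "y": 0, "z": -0.12, "rx": 0, "ry": 0, "rz": 0, "hand": 0.04},
])

```text
t: 4.85
tcp_pos: [0.5603, 0.3557, 0.1226]
eef_rot: [[-0.342, 0.94, 0.002], [0.94, 0.342, 0.001], [0.0, 0.002, -1.0]]
force: [0.2, -0.4, -1.5]
opening: 0.0455
grip_force: 30.9
```

Run:
```python
from g import *
s=bot.get_state();print(s['opening'],s['grip_force'],s['force'])
go(.552,-.395,.12,-100);go(.552,-.395,.12,-60)
f=grab('side');a=f['image'][240:400,100:260];save('d2',a,3.5)
```

```text
0.04550071921684515 30.875608921051025 [ 0.24058318 -0.38756884 -1.4723852 ]
t 4.85 shift [-0.7026 -0.2646  0.0019] rot [ 1.0000e-03 -2.4000e-03  2.0944e+00] j [28.4 38.3 81.6 -0.  60.   8.4]
t 4.85 shift [-0.7026 -0.2646  0.0019] rot [ 0.0015 -0.0017  1.3963] j [28.4 38.3 81.6 -0.  60.   8.4]
```

View pics/d2.png

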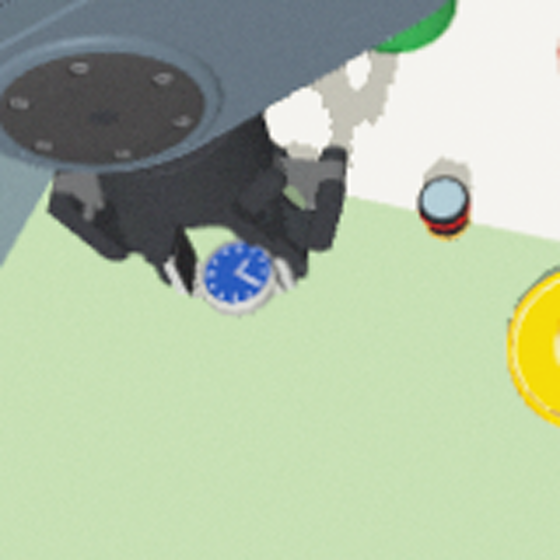

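The steel watch is held level in the fingers, with the dial at about (238,272) in the crop. I'll carry it to the blue base.

Run:
```python
from m import *
f=grab('side');h,s=blob(f,(168.6,317),16,'blue');print(s,onz(f,cen(h),.1323).round(4),bot.get_state()['tcp_pos'])
```

```text
[159 310  18  17 194] [0.5584 0.3584 0.1323] [0.55940848 0.35516562 0.12029729]
```

Emit:
step_arm([
  {"x": -0.02, "y": -0.007, "z": 0, "rx": 0, "ry": 0, "rz": 0, "hand": 0.04},
  {"x": -0.05, "y": -0.019, "z": 0, "rx": 0, "ry": 0, "rz": 0, "hand": 0.04},
  {"x": -0.09, "y": -0.034, "z": 0, "rx": 0, "ry": 0, "rz": 0, "hand": 0.04},
  {"x": -0.13, "y": -0.049, "z": 0, "rx": 0, "ry": 0, "rz": 0, "hand": 0.04},
  {"x": -0.17, "y": -0.064, "z": 0, "rx": 0, "ry": 0, "rz": 0, "hand": 0.04},
  {"x": -0.21, "y": -0.079, "z": 0, "rx": 0, "ry": 0, "rz": 0, "hand": 0.04},
  {"x": -0.25, "y": -0.094, "z": 0, "rx": 0, "ry": 0, "rz": 0, "hand": 0.04},
  {"x": -0.29, "y": -0.109, "z": 0, "rx": 0, "ry": 0, "rz": 0, "hand": 0.04},
  {"x": -0.33, "y": -0.124, "z": 0, "rx": 0, "ry": 0, "rz": 0, "hand": 0.04},
  {"x": -0.37, "y": -0.139, "z": 0, "rx": 0, "ry": 0, "rz": 0, "hand": 0.04},
])

```text
t: 5.95
tcp_pos: [0.5549, -0.0414, 0.12]
eef_rot: [[-0.342, 0.94, -0.002], [0.94, 0.342, 0.0], [0.001, -0.002, -1.0]]
force: [1.3, -0.4, -1.3]
opening: 0.0455
grip_force: 30.9
```

Run:
```python
from g import *
go(.552,-.395,.12,20)
```

```text
t 5.95 shift [-3.313e-01 -1.236e-01 -1.000e-04] rot [-0.0019 -0.001   0.    ] j [ -9.1  28.8  99.1  -0.   52.2 -29.1]
```

Emit:
step_arm([
  {"x": -0.04, "y": -0.015, "z": 0, "rx": 0, "ry": 0, "rz": 0, "hand": 0.04},
  {"x": -0.08, "y": -0.03, "z": 0, "rx": 0, "ry": 0, "rz": 0, "hand": 0.04},
  {"x": -0.12, "y": -0.0445, "z": 0, "rx": 0, "ry": 0, "rz": 0, "hand": 0.04},
  {"x": -0.16, "y": -0.0595, "z": 0, "rx": 0, "ry": 0, "rz": 0, "hand": 0.04},
  {"x": -0.2, "y": -0.0745, "z": 0, "rx": 0, "ry": 0, "rz": 0, "hand": 0.04},
  {"x": -0.24, "y": -0.089, "z": 0, "rx": 0, "ry": 0, "rz": 0, "hand": 0.04},
  {"x": -0.28, "y": -0.104, "z": 0, "rx": 0, "ry": 0, "rz": 0, "hand": 0.04},
  {"x": -0.315, "y": -0.117, "z": 0, "rx": 0, "ry": 0, "rz": 0, "hand": 0.04},
  {"x": -0.3335, "y": -0.1236, "z": 0, "rx": 0, "ry": 0, "rz": 0, "hand": 0.04},
  {"x": -0.3335, "y": -0.1236, "z": 0, "rx": 0, "ry": 0, "rz": 0, "hand": 0.04},
])

```text
t: 6.95
tcp_pos: [0.5526, -0.3975, 0.1193]
eef_rot: [[-0.339, 0.941, -0.002], [0.941, 0.339, 0.001], [0.002, -0.001, -1.0]]
force: [-0.1, -0.1, -1.0]
opening: 0.0452
grip_force: 30.9
```

Emit:
step_arm([
  {"x": 0, "y": 0, "z": 0.02, "rx": 0, "ry": 0, "rz": 0, "hand": 0.04},
  {"x": 0, "y": 0, "z": 0.05, "rx": 0, "ry": 0, "rz": 0, "hand": 0.04},
  {"x": 0, "y": 0, "z": 0.075, "rx": 0, "ry": 0, "rz": 0, "hand": 0.04},
  {"x": 0, "y": 0, "z": 0.09, "rx": 0, "ry": 0, "rz": 0, "hand": 0.04},
  {"x": 0, "y": 0, "z": 0.1, "rx": 0, "ry": 0, "rz": 0, "hand": 0.04},
  {"x": 0, "y": 0, "z": 0.1, "rx": 0, "ry": 0, "rz": 0, "hand": 0.04},
  {"x": 0, "y": 0, "z": 0.1, "rx": 0, "ry": 0, "rz": 0, "hand": 0.04},
])

```text
t: 7.65
tcp_pos: [0.5541, -0.3956, 0.0221]
eef_rot: [[-0.342, 0.94, 0.001], [0.94, 0.342, -0.001], [-0.001, 0.001, -1.0]]
force: [0.3, -1.0, -1.3]
opening: 0.0453
grip_force: 30.9
```

Run:
```python
from m import *
s=bot.get_state();print(s['t'],s['tcp_pos'],s['force'])
f=grab('side');h,q=blob(f,(285,110),10,'blue')
save('d3',f['image'][60:180,210:370],4)
z=s['tcp_pos'][2]-.0018+.0115
for r in(8,12): h,q=blob(f,(285,111),r,'blue',150,40);print(q,onz(f,cen(h),z))
```

```text
7.65 [ 0.55413872 -0.39560311  0.02210361] [ 0.2947903  -1.0133666  -1.34849953]
[281 105  10   5  32] [ 0.55347313 -0.39252726  0.03180361]
[273 108  25  16 202] [ 0.5434417  -0.35405929  0.03180361]
```

View pics/d3.png

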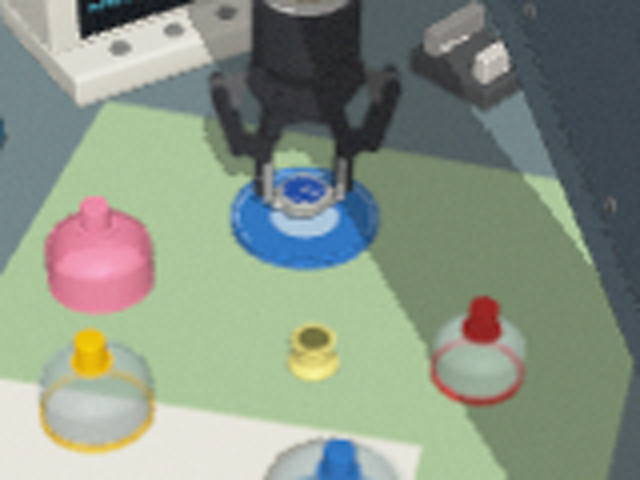

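The watch hangs right over the blue base's pale patch (around (305,195) in the crop). I'll make a small correction, then lower it while watching the force.

Emit:
step_arm([
  {"x": -0.0015, "y": -0.0015, "z": 0.003, "rx": 0, "ry": 0, "rz": 0, "hand": 0.04},
  {"x": -0.0015, "y": -0.0015, "z": 0.006, "rx": 0, "ry": 0, "rz": 0, "hand": 0.04},
  {"x": -0.0015, "y": -0.0015, "z": 0.009, "rx": 0, "ry": 0, "rz": 0, "hand": 0.04},
  {"x": -0.0015, "y": -0.0015, "z": 0.011, "rx": 0, "ry": 0, "rz": 0, "hand": 0.04},
  {"x": -0.0015, "y": -0.0015, "z": 0.012, "rx": 0, "ry": 0, "rz": 0, "hand": 0.04},
  {"x": -0.0015, "y": -0.0015, "z": 0.012, "rx": 0, "ry": 0, "rz": 0, "hand": 0.04},
])

```text
t: 8.3
tcp_pos: [0.5527, -0.3973, 0.0091]
eef_rot: [[-0.342, 0.94, -0.0], [0.94, 0.342, 0.0], [0.0, -0.0, -1.0]]
force: [-0.7, 0.4, -0.7]
opening: 0.0453
grip_force: 30.9
```

Emit:
step_arm([
  {"x": 0, "y": 0, "z": 0.0005, "rx": 0, "ry": 0, "rz": 0, "hand": 0.04},
  {"x": 0, "y": 0, "z": 0.001, "rx": 0, "ry": 0, "rz": 0, "hand": 0.04},
  {"x": 0, "y": 0, "z": 0.001, "rx": 0, "ry": 0, "rz": 0, "hand": 0.04},
])

```text
t: 8.6
tcp_pos: [0.5528, -0.3974, 0.0083]
eef_rot: [[-0.342, 0.94, 0.0], [0.94, 0.342, -0.0], [-0.0, 0.0, -1.0]]
force: [-0.0, -0.2, -0.7]
opening: 0.0457
grip_force: 30.9
```

Emit:
step_arm([
  {"x": 0, "y": 0, "z": 0.0005, "rx": 0, "ry": 0, "rz": 0, "hand": 0.04},
  {"x": 0, "y": 0, "z": 0.0005, "rx": 0, "ry": 0, "rz": 0, "hand": 0.04},
  {"x": 0, "y": 0, "z": 0.0005, "rx": 0, "ry": 0, "rz": 0, "hand": 0.04},
])

```text
t: 8.9
tcp_pos: [0.5528, -0.3974, 0.0079]
eef_rot: [[-0.342, 0.94, 0.0], [0.94, 0.342, -0.0], [-0.0, 0.0, -1.0]]
force: [0.2, 0.5, 0.7]
opening: 0.0458
grip_force: 31.1
```

Emit:
step_arm([
  {"x": 0, "y": 0, "z": 0.0004, "rx": 0, "ry": 0, "rz": 0, "hand": 0.04},
  {"x": 0, "y": 0, "z": 0.0004, "rx": 0, "ry": 0, "rz": 0, "hand": 0.044},
  {"x": 0, "y": 0, "z": 0.0004, "rx": 0, "ry": 0, "rz": 0, "hand": 0.046},
  {"x": 0, "y": 0, "z": 0.0004, "rx": 0, "ry": 0, "rz": 0, "hand": 0.048},
  {"x": 0, "y": 0, "z": 0.0004, "rx": 0, "ry": 0, "rz": 0, "hand": 0.05},
  {"x": 0, "y": 0, "z": 0.0004, "rx": 0, "ry": 0, "rz": 0, "hand": 0.053},
  {"x": 0, "y": 0, "z": 0.0004, "rx": 0, "ry": 0, "rz": 0, "hand": 0.056},
  {"x": 0, "y": 0, "z": 0.0004, "rx": 0, "ry": 0, "rz": 0, "hand": 0.058},
])

```text
t: 9.7
tcp_pos: [0.5528, -0.3974, 0.0073]
eef_rot: [[-0.342, 0.94, -0.0], [0.94, 0.342, 0.0], [0.0, -0.0, -1.0]]
force: [-0.2, 0.5, 1.0]
opening: 0.0579
grip_force: 0.0
```

Emit:
step_arm([
  {"x": 0, "y": 0, "z": -0.003, "rx": 0, "ry": 0, "rz": 0, "hand": 0.058},
  {"x": 0, "y": 0, "z": -0.01, "rx": 0, "ry": 0, "rz": 0, "hand": 0.058},
  {"x": 0, "y": 0, "z": -0.04, "rx": 0, "ry": 0, "rz": 0, "hand": 0.058},
  {"x": 0, "y": 0, "z": -0.08, "rx": 0, "ry": 0, "rz": 0, "hand": 0.058},
  {"x": 0, "y": 0, "z": -0.115, "rx": 0, "ry": 0, "rz": 0, "hand": 0.058},
  {"x": 0, "y": 0, "z": -0.115, "rx": 0, "ry": 0, "rz": 0, "hand": 0.058},
])

```text
t: 10.3
tcp_pos: [0.5549, -0.399, 0.1287]
eef_rot: [[-0.342, 0.94, 0.007], [0.94, 0.342, -0.006], [-0.008, 0.005, -1.0]]
force: [0.6, -0.4, 0.5]
opening: 0.0582
grip_force: 0.0
```

Run:
```python
from m import *
from g import go
f=grab('side')
for r in(8,12): h,q=blob(f,(285,112),r,'blue',190,40);print(q,onz(f,cen(h),.0175))
save('d4',f['image'][60:180,210:370],4)
go(.6733,.1608,.12,96);go(.6733,.1608,.12,-84)
```

```text
[282 109   9   4  20] [ 0.55210729 -0.3951067   0.0175    ]
[286 118  11   7  25] [ 0.52354535 -0.34949409  0.0175    ]
t 10.35 shift [0.4845 0.3034 0.0043] rot [-7.0000e-04  5.6000e-03 -1.3265e+00] j [-39.6  39.8  78.3   0.   61.6 -59.6]
t 10.35 shift [0.4845 0.3034 0.0043] rot [6.0000e-03 8.0000e-04 1.8151e+00] j [-39.6  39.8  78.3   0.   61.6 -59.6]
```

View pics/d4.png

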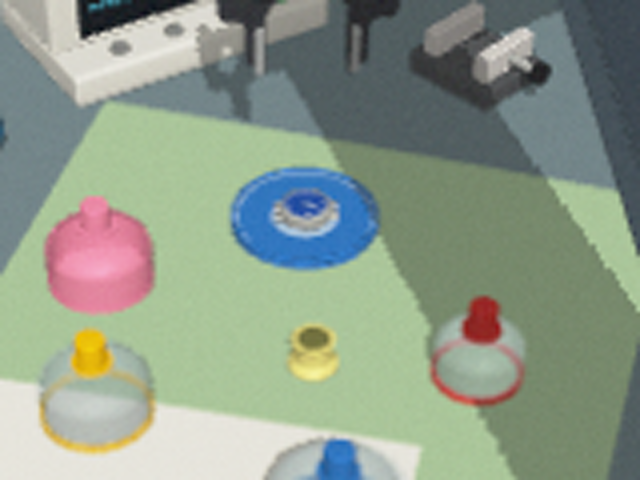

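The steel watch lies dial up in the middle of the blue base, at (305,207) in the crop, measured (0.552, -0.395). The gold watch is next.

Emit:
step_arm([
  {"x": 0.4, "y": 0.25, "z": 0, "rx": 0, "ry": 0, "rz": -1.0, "hand": 0.048},
  {"x": 0.4, "y": 0.25, "z": 0, "rx": 0, "ry": 0, "rz": -1.0, "hand": 0.048},
  {"x": 0.4, "y": 0.25, "z": 0, "rx": 0, "ry": 0, "rz": -1.0, "hand": 0.048},
  {"x": 0.4, "y": 0.25, "z": 0, "rx": 0, "ry": 0, "rz": -1.0, "hand": 0.048},
  {"x": 0.4, "y": 0.25, "z": 0, "rx": 0, "ry": 0, "rz": -1.0, "hand": 0.048},
  {"x": 0.4, "y": 0.25, "z": 0, "rx": 0, "ry": 0, "rz": -1.0, "hand": 0.048},
  {"x": 0.4, "y": 0.25, "z": 0, "rx": 0, "ry": 0, "rz": -1.0, "hand": 0.048},
  {"x": 0.4, "y": 0.25, "z": 0, "rx": 0, "ry": 0, "rz": -1.0, "hand": 0.048},
  {"x": 0.4, "y": 0.25, "z": 0, "rx": 0, "ry": 0, "rz": -1.0, "hand": 0.048},
  {"x": 0.4, "y": 0.25, "z": 0, "rx": 0, "ry": 0, "rz": -1.0, "hand": 0.048},
])

```text
t: 11.35
tcp_pos: [0.6506, 0.0681, 0.1213]
eef_rot: [[-0.976, 0.217, -0.002], [0.217, 0.976, 0.0], [0.002, 0.0, -1.0]]
force: [-0.2, -0.7, -0.7]
opening: 0.0483
grip_force: 0.0
```

Run:
```python
from g import *
go(.6733,.1608,.06,96)
```

```text
t 11.35 shift [-0.0022  0.0955  0.0613] rot [ 0.0004 -0.0016 -0.3236] j [  1.9  37.6  83.1   0.   59.4 -75.6]
```

Emit:
step_arm([
  {"x": -0.002, "y": 0.0955, "z": 0.04, "rx": 0, "ry": 0, "rz": -0.324, "hand": 0.048},
  {"x": -0.002, "y": 0.0955, "z": 0.06, "rx": 0, "ry": 0, "rz": -0.324, "hand": 0.048},
  {"x": -0.002, "y": 0.0955, "z": 0.06, "rx": 0, "ry": 0, "rz": -0.324, "hand": 0.048},
  {"x": -0.002, "y": 0.0955, "z": 0.06, "rx": 0, "ry": 0, "rz": -0.324, "hand": 0.048},
  {"x": -0.002, "y": 0.0955, "z": 0.06, "rx": 0, "ry": 0, "rz": -0.324, "hand": 0.048},
  {"x": -0.002, "y": 0.0955, "z": 0.06, "rx": 0, "ry": 0, "rz": -0.324, "hand": 0.048},
  {"x": -0.002, "y": 0.0955, "z": 0.06, "rx": 0, "ry": 0, "rz": -0.324, "hand": 0.048},
])

```text
t: 12.05
tcp_pos: [0.6744, 0.1555, 0.0636]
eef_rot: [[-0.995, -0.1, 0.001], [-0.1, 0.995, 0.0], [-0.002, -0.0, -1.0]]
force: [-0.3, -0.6, -0.0]
opening: 0.048
grip_force: 0.0
```

Run:
```python
from g import *
go(.6733,.1608,.002,96)
```

```text
t 12.05 shift [0.0006 0.0054 0.0616] rot [-0.      0.0015 -0.0048] j [  9.1  45.2  77.9  -0.   56.8 -86.6]
```

Emit:
step_arm([
  {"x": 0.0006, "y": 0.005, "z": 0.02, "rx": 0, "ry": 0, "rz": 0, "hand": 0.048},
  {"x": 0.0006, "y": 0.005, "z": 0.035, "rx": 0, "ry": 0, "rz": 0, "hand": 0.048},
  {"x": 0.0006, "y": 0.005, "z": 0.035, "rx": 0, "ry": 0, "rz": 0, "hand": 0.048},
  {"x": 0.0006, "y": 0.005, "z": 0.035, "rx": 0, "ry": 0, "rz": 0, "hand": 0.048},
  {"x": 0.0006, "y": 0.005, "z": 0.035, "rx": 0, "ry": 0, "rz": 0, "hand": 0.048},
])

```text
t: 12.55
tcp_pos: [0.6733, 0.1614, 0.0283]
eef_rot: [[-0.995, -0.102, 0.001], [-0.102, 0.995, 0.0], [-0.001, 0.0, -1.0]]
force: [-0.2, 0.5, -0.1]
opening: 0.0477
grip_force: 0.0
```

Run:
```python
from g import *
go(.6733,.1608,.002,96)
```

```text
t 12.55 shift [ 0.0001 -0.0006  0.0263] rot [ 0.0001  0.0011 -0.0028] j [  9.6  47.9  78.4  -0.   53.6 -86.2]
```

Emit:
step_arm([
  {"x": 0, "y": -0.0006, "z": 0.012, "rx": 0, "ry": 0, "rz": 0, "hand": 0.046},
  {"x": 0, "y": -0.0006, "z": 0.02, "rx": 0, "ry": 0, "rz": 0, "hand": 0.046},
  {"x": 0, "y": -0.0006, "z": 0.024, "rx": 0, "ry": 0, "rz": 0, "hand": 0.046},
  {"x": 0, "y": -0.0006, "z": 0.026, "rx": 0, "ry": 0, "rz": 0, "hand": 0.046},
  {"x": 0, "y": -0.0006, "z": 0.026, "rx": 0, "ry": 0, "rz": 0, "hand": 0.046},
  {"x": 0, "y": -0.0006, "z": 0.026, "rx": 0, "ry": 0, "rz": 0, "hand": 0.046},
])

```text
t: 13.15
tcp_pos: [0.673, 0.161, 0.0016]
eef_rot: [[-0.995, -0.102, 0.0], [-0.102, 0.995, 0.0], [-0.0, 0.0, -1.0]]
force: [-0.2, 0.4, -0.1]
opening: 0.0463
grip_force: 0.0
```

Emit:
step_arm([
  {"x": 0, "y": 0, "z": 0, "rx": 0, "ry": 0, "rz": 0, "hand": 0.04},
  {"x": 0, "y": 0, "z": 0, "rx": 0, "ry": 0, "rz": 0, "hand": 0.036},
  {"x": 0, "y": 0, "z": 0, "rx": 0, "ry": 0, "rz": 0, "hand": 0.034},
  {"x": 0, "y": 0, "z": 0, "rx": 0, "ry": 0, "rz": 0, "hand": 0.032},
  {"x": 0, "y": 0, "z": 0, "rx": 0, "ry": 0, "rz": 0, "hand": 0.03},
  {"x": 0, "y": 0, "z": 0, "rx": 0, "ry": 0, "rz": 0, "hand": 0.028},
  {"x": 0, "y": 0, "z": 0, "rx": 0, "ry": 0, "rz": 0, "hand": 0.026},
  {"x": 0, "y": 0, "z": 0, "rx": 0, "ry": 0, "rz": 0, "hand": 0.026},
], force=25)

```text
t: 13.95
tcp_pos: [0.6729, 0.161, 0.0017]
eef_rot: [[-0.995, -0.102, 0.0], [-0.102, 0.995, 0.0], [-0.0, 0.0, -1.0]]
force: [-2.6, -0.0, 5.6]
opening: 0.0319
grip_force: 24.7
```

Emit:
step_arm([
  {"x": 0, "y": 0, "z": -0.003, "rx": 0, "ry": 0, "rz": 0, "hand": 0.026},
  {"x": 0, "y": 0, "z": -0.01, "rx": 0, "ry": 0, "rz": 0, "hand": 0.026},
  {"x": 0, "y": 0, "z": -0.03, "rx": 0, "ry": 0, "rz": 0, "hand": 0.026},
  {"x": 0, "y": 0, "z": -0.06, "rx": 0, "ry": 0, "rz": 0, "hand": 0.026},
  {"x": 0, "y": 0, "z": -0.09, "rx": 0, "ry": 0, "rz": 0, "hand": 0.026},
  {"x": 0, "y": 0, "z": -0.11, "rx": 0, "ry": 0, "rz": 0, "hand": 0.026},
  {"x": 0, "y": 0, "z": -0.12, "rx": 0, "ry": 0, "rz": 0, "hand": 0.026},
  {"x": 0, "y": 0, "z": -0.12, "rx": 0, "ry": 0, "rz": 0, "hand": 0.026},
])

```text
t: 14.75
tcp_pos: [0.6733, 0.1611, 0.1227]
eef_rot: [[-0.995, -0.102, 0.002], [-0.102, 0.995, 0.0], [-0.002, 0.0, -1.0]]
force: [0.6, -1.2, -0.4]
opening: 0.0317
grip_force: 24.9
```

Run:
```python
from g import *
go(.4335,.0988,.12,96)
```

```text
t 14.75 shift [ 0.245  -0.0375  0.0022] rot [ 0.0001  0.0021 -0.0025] j [  9.6  41.1  76.3  -0.   62.4 -86.3]
```

Emit:
step_arm([
  {"x": 0.02, "y": -0.003, "z": 0, "rx": 0, "ry": 0, "rz": 0, "hand": 0.026},
  {"x": 0.055, "y": -0.0085, "z": 0, "rx": 0, "ry": 0, "rz": 0, "hand": 0.026},
  {"x": 0.095, "y": -0.0145, "z": 0, "rx": 0, "ry": 0, "rz": 0, "hand": 0.026},
  {"x": 0.135, "y": -0.0207, "z": 0, "rx": 0, "ry": 0, "rz": 0, "hand": 0.026},
  {"x": 0.175, "y": -0.0268, "z": 0, "rx": 0, "ry": 0, "rz": 0, "hand": 0.026},
  {"x": 0.21, "y": -0.0322, "z": 0, "rx": 0, "ry": 0, "rz": 0, "hand": 0.026},
  {"x": 0.235, "y": -0.036, "z": 0, "rx": 0, "ry": 0, "rz": 0, "hand": 0.026},
  {"x": 0.245, "y": -0.0375, "z": 0, "rx": 0, "ry": 0, "rz": 0, "hand": 0.026},
  {"x": 0.245, "y": -0.0375, "z": 0, "rx": 0, "ry": 0, "rz": 0, "hand": 0.026},
])

```text
t: 15.65
tcp_pos: [0.4322, 0.0986, 0.121]
eef_rot: [[-0.995, -0.102, -0.001], [-0.102, 0.995, -0.0], [0.001, -0.0, -1.0]]
force: [0.4, 0.2, -0.1]
opening: 0.032
grip_force: 24.9
```

Emit:
step_arm([
  {"x": 0, "y": 0, "z": 0.02, "rx": 0, "ry": 0, "rz": 0, "hand": 0.026},
  {"x": 0, "y": 0, "z": 0.05, "rx": 0, "ry": 0, "rz": 0, "hand": 0.026},
  {"x": 0, "y": 0, "z": 0.075, "rx": 0, "ry": 0, "rz": 0, "hand": 0.026},
  {"x": 0, "y": 0, "z": 0.09, "rx": 0, "ry": 0, "rz": 0, "hand": 0.026},
  {"x": 0, "y": 0, "z": 0.1, "rx": 0, "ry": 0, "rz": 0, "hand": 0.026},
  {"x": 0, "y": 0, "z": 0.1, "rx": 0, "ry": 0, "rz": 0, "hand": 0.026},
  {"x": 0, "y": 0, "z": 0.1, "rx": 0, "ry": 0, "rz": 0, "hand": 0.026},
  {"x": 0, "y": 0, "z": 0.1, "rx": 0, "ry": 0, "rz": 0, "hand": 0.026},
])

```text
t: 16.45
tcp_pos: [0.4337, 0.0988, 0.0221]
eef_rot: [[-0.995, -0.102, 0.001], [-0.102, 0.995, 0.0], [-0.001, 0.0, -1.0]]
force: [-0.1, -0.5, -0.1]
opening: 0.0315
grip_force: 24.9
```

Run:
```python
from m import *
from g import go
f=grab('side');s=bot.get_state();print(s['tcp_pos'],s['force'])
z=s['tcp_pos'][2]-.0017+.0095
h,q=blob(f,(275,245),9,'red',150,60);print(q,onz(f,cen(h),z))
save('d5',f['image'][195:315,200:360],4)
go(.4335,.0988,.0077,96)
```

```text
[0.43354916 0.09881197 0.02207123] [ 0.15668069 -0.33384422 -0.16870586]
[282 244   3   8  15] [0.42328797 0.09012009 0.02987123]
t 16.5 shift [ 0.0001 -0.      0.0144] rot [ 0.      0.0014 -0.0025] j [  6.8  30.2 117.9   0.   31.9 -89. ]
```

View pics/d5.png

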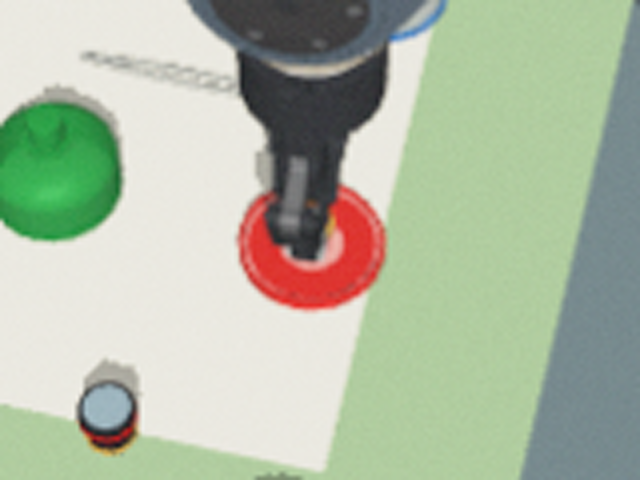

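The gold watch is hidden by the finger at (300,220) in the crop, over the middle of the red base. The TCP readings put it on centre, so I'll lower it.

Emit:
step_arm([
  {"x": 0, "y": 0, "z": 0.004, "rx": 0, "ry": 0, "rz": 0, "hand": 0.026},
  {"x": 0, "y": 0, "z": 0.008, "rx": 0, "ry": 0, "rz": 0, "hand": 0.026},
  {"x": 0, "y": 0, "z": 0.011, "rx": 0, "ry": 0, "rz": 0, "hand": 0.026},
  {"x": 0, "y": 0, "z": 0.0125, "rx": 0, "ry": 0, "rz": 0, "hand": 0.026},
  {"x": 0, "y": 0, "z": 0.0132, "rx": 0, "ry": 0, "rz": 0, "hand": 0.026},
  {"x": 0, "y": 0, "z": 0.0132, "rx": 0, "ry": 0, "rz": 0, "hand": 0.026},
  {"x": 0, "y": 0, "z": 0.0136, "rx": 0, "ry": 0, "rz": 0, "hand": 0.026},
  {"x": 0, "y": 0, "z": 0.0136, "rx": 0, "ry": 0, "rz": 0, "hand": 0.026},
  {"x": 0, "y": 0, "z": 0.0136, "rx": 0, "ry": 0, "rz": 0, "hand": 0.026},
])

```text
t: 17.4
tcp_pos: [0.433, 0.0987, 0.0079]
eef_rot: [[-0.995, -0.102, 0.0], [-0.102, 0.995, 0.0], [-0.0, 0.0, -1.0]]
force: [-0.5, 0.2, 0.1]
opening: 0.0314
grip_force: 24.9
```

Emit:
step_arm([
  {"x": 0, "y": 0, "z": 0.0005, "rx": 0, "ry": 0, "rz": 0, "hand": 0.026},
  {"x": 0, "y": 0, "z": 0.0005, "rx": 0, "ry": 0, "rz": 0, "hand": 0.026},
  {"x": 0, "y": 0, "z": 0.0005, "rx": 0, "ry": 0, "rz": 0, "hand": 0.026},
])

```text
t: 17.7
tcp_pos: [0.433, 0.0988, 0.0076]
eef_rot: [[-0.995, -0.102, 0.0], [-0.102, 0.995, 0.0], [-0.0, 0.0, -1.0]]
force: [-1.6, -0.5, 7.3]
opening: 0.0316
grip_force: 25.6
```

Emit:
step_arm([
  {"x": 0, "y": 0, "z": 0, "rx": 0, "ry": 0, "rz": 0, "hand": 0.03},
  {"x": 0, "y": 0, "z": 0, "rx": 0, "ry": 0, "rz": 0, "hand": 0.032},
  {"x": 0, "y": 0, "z": 0, "rx": 0, "ry": 0, "rz": 0, "hand": 0.034},
  {"x": 0, "y": 0, "z": 0, "rx": 0, "ry": 0, "rz": 0, "hand": 0.036},
  {"x": 0, "y": 0, "z": 0, "rx": 0, "ry": 0, "rz": 0, "hand": 0.038},
  {"x": 0, "y": 0, "z": 0, "rx": 0, "ry": 0, "rz": 0, "hand": 0.04},
  {"x": 0, "y": 0, "z": 0, "rx": 0, "ry": 0, "rz": 0, "hand": 0.042},
  {"x": 0, "y": 0, "z": 0, "rx": 0, "ry": 0, "rz": 0, "hand": 0.042},
])

```text
t: 18.5
tcp_pos: [0.4329, 0.0987, 0.0073]
eef_rot: [[-0.995, -0.102, -0.0], [-0.102, 0.995, 0.0], [0.0, 0.0, -1.0]]
force: [-0.6, -0.4, 0.0]
opening: 0.0421
grip_force: 0.0
```

Emit:
step_arm([
  {"x": 0, "y": 0, "z": -0.003, "rx": 0, "ry": 0, "rz": 0, "hand": 0.042},
  {"x": 0, "y": 0, "z": -0.01, "rx": 0, "ry": 0, "rz": 0, "hand": 0.042},
  {"x": 0, "y": 0, "z": -0.04, "rx": 0, "ry": 0, "rz": 0, "hand": 0.042},
  {"x": 0, "y": 0, "z": -0.08, "rx": 0, "ry": 0, "rz": 0, "hand": 0.042},
  {"x": 0, "y": 0, "z": -0.12, "rx": 0, "ry": 0, "rz": 0, "hand": 0.042},
  {"x": 0, "y": 0, "z": -0.15, "rx": 0, "ry": 0, "rz": 0, "hand": 0.042},
  {"x": 0, "y": 0, "z": -0.15, "rx": 0, "ry": 0, "rz": 0, "hand": 0.042},
  {"x": 0, "y": 0, "z": -0.15, "rx": 0, "ry": 0, "rz": 0, "hand": 0.042},
])

```text
t: 19.3
tcp_pos: [0.433, 0.0987, 0.1579]
eef_rot: [[-0.995, -0.102, 0.001], [-0.102, 0.995, 0.0], [-0.001, 0.0, -1.0]]
force: [0.3, -1.1, -0.8]
opening: 0.0416
grip_force: 0.0
```

Run:
```python
from m import *
from g import go
f=grab('side');save('d6',f['image'][195:315,200:360],4)
T=grab('top')
for n,c,a,b,H in(('blue','blue',(326.7,211.7),(294.1,175.8),.064),('red','red',(395.9,236.4),(330,139.9),.052),('yel','yellow',(349.9,137.6),(232.3,148.1),.058)):
    for g,uv in((T,a),(f,b)):
        h,q=blob(g,uv,9,c,130,60);print(n,q,onz(g,cen(h),H).round(4))
go(.4488,-.1012,.12,96);go(.4488,-.1012,.12,0)
```

```text
blue [323 207   9  10  67] [ 0.4475 -0.1012  0.064 ]
blue [291 173   9   9  41] [ 0.4436 -0.0915  0.064 ]
red [391 232  11  10  82] [ 0.3916 -0.2673  0.052 ]
red [326 134   9  12  87] [ 0.3929 -0.2646  0.052 ]
yel [345 133  10  10  82] [ 0.6301 -0.1577  0.058 ]
yel [228 142  10  12  93] [ 0.631  -0.1556  0.058 ]
t 19.4 shift [ 0.0039 -0.2005  0.0366] rot [-0.     -0.0015 -0.0025] j [  6.8  15.1 114.    0.   51.  -89. ]
t 19.4 shift [ 0.0039 -0.2005  0.0366] rot [-1.300e-03 -1.100e-03  1.673e+00] j [  6.8  15.1 114.    0.   51.  -89. ]
```

View pics/d6.png

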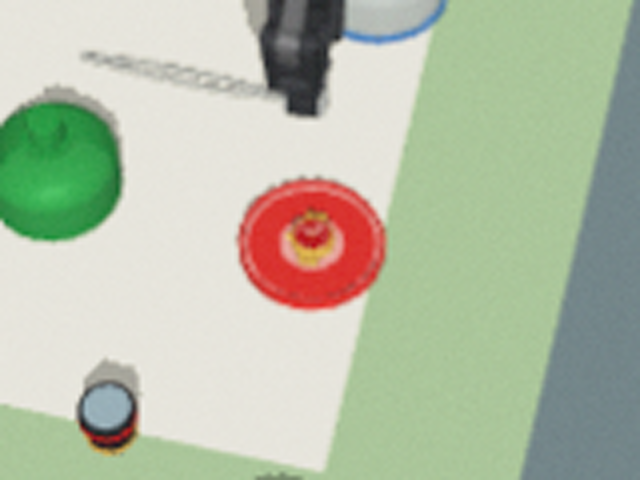

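The gold watch lies dial up in the middle of the red base, dial at (312,235) in the crop, over the pale patch. Both watches are placed, so the blue cover is next.

Emit:
step_arm([
  {"x": 0.004, "y": -0.2, "z": 0.04, "rx": 0, "ry": 0, "rz": 0, "hand": 0.045},
  {"x": 0.004, "y": -0.2, "z": 0.04, "rx": 0, "ry": 0, "rz": 0, "hand": 0.045},
  {"x": 0.004, "y": -0.2, "z": 0.04, "rx": 0, "ry": 0, "rz": 0, "hand": 0.045},
  {"x": 0.004, "y": -0.2, "z": 0.04, "rx": 0, "ry": 0, "rz": 0, "hand": 0.045},
  {"x": 0.004, "y": -0.2, "z": 0.04, "rx": 0, "ry": 0, "rz": 0, "hand": 0.045},
  {"x": 0.004, "y": -0.2, "z": 0.04, "rx": 0, "ry": 0, "rz": 0, "hand": 0.045},
  {"x": 0.004, "y": -0.2, "z": 0.04, "rx": 0, "ry": 0, "rz": 0, "hand": 0.045},
  {"x": 0.004, "y": -0.2, "z": 0.04, "rx": 0, "ry": 0, "rz": 0, "hand": 0.045},
])

```text
t: 20.2
tcp_pos: [0.4492, -0.0994, 0.1172]
eef_rot: [[-0.995, -0.104, -0.0], [-0.104, 0.995, 0.0], [0.0, 0.0, -1.0]]
force: [-0.0, 0.2, 0.0]
opening: 0.0451
grip_force: 0.0
```

Run:
```python
from g import *
f=grab('side');save('d7',f['image'][100:250,200:400],4)
go(.4485,-.101,.059,96)
```

```text
t 20.25 shift [ 0.001  -0.0014  0.0583] rot [ 0.0002 -0.0001 -0.0008] j [ -18.3   20.5  113.4    0.    46.1 -114.2]
```

View pics/d7.png

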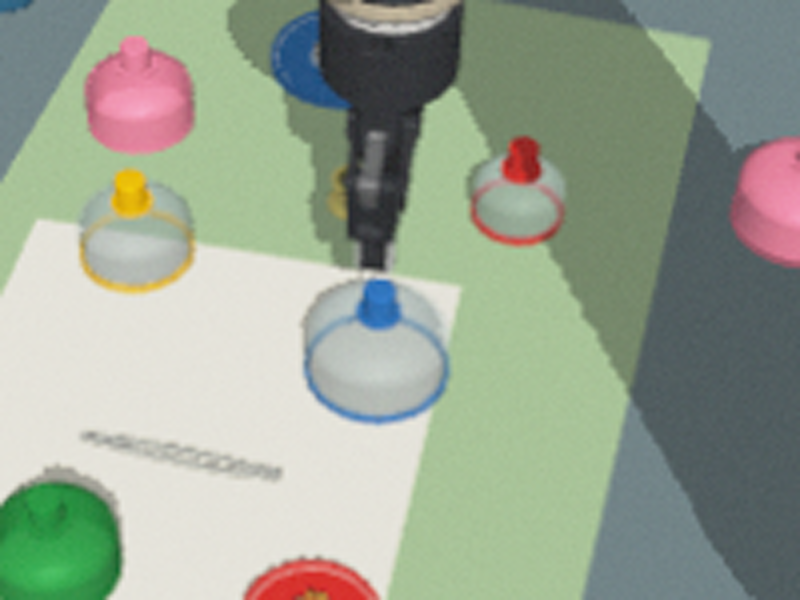

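The fingers are above and slightly left (about 1.5 native px) of the blue knob at (379,300) in the crop. I'll check the cover centres from the rims.

Run:
```python
from m import *
f=grab('side');T=grab('top');M={'side':f,'top':T}
hs={k:cv2.cvtColor(v['image'],cv2.COLOR_RGB2HSV) for k,v in M.items()}
for n,c,(X,Y),D in(('blue','blue',(.448,-.101),.092),('red','red',(.3925,-.2665),.064),('yel','yellow',(.631,-.157),.078)):
    a,b=HUE[c]
    for k,g in M.items():
        H=hs[k];h=H[...,0];m=((h>=a)&(h<=b) if a<b else (h>=a)|(h<=b))&(H[...,1]>(90 if k=='side' else 70))
        P=np.array([onz(g,(x,y),.0015)[:2] for y,x in np.argwhere(m)]) ;r=np.hypot(P[:,0]-X,P[:,1]-Y)
        P=P[(r<D/2+.006)&(r>D/2-.009)]
        A=np.c_[2*P,np.ones(len(P))];s=np.linalg.lstsq(A,(P**2).sum(1),rcond=None)[0]
        q=P-s[:2];an=np.sort(np.degrees(np.arctan2(q[:,1],q[:,0])));print(n,k,s[:2].round(4),'d',(2*np.sqrt(s[2]+s[:2]@s[:2])).round(4),len(P),'gap',np.diff(an).max().round())
```

```text
blue side [ 0.4497 -0.1024] d 0.0871 93 gap 87.0Traceback (most recent call last):
  File "<stdin>", line 11, in <module>
    return umr_maximum(a, axis, None, out, keepdims, initial, where)
ValueError: zero-size array to reduction operation maximum which has no identity
```

Emit:
step_arm([
  {"x": 0.0005, "y": -0.002, "z": 0.025, "rx": 0, "ry": 0, "rz": 0, "hand": 0.045},
  {"x": 0.0005, "y": -0.002, "z": 0.045, "rx": 0, "ry": 0, "rz": 0, "hand": 0.045},
  {"x": 0.0005, "y": -0.002, "z": 0.055, "rx": 0, "ry": 0, "rz": 0, "hand": 0.045},
  {"x": 0.0005, "y": -0.002, "z": 0.058, "rx": 0, "ry": 0, "rz": 0, "hand": 0.04},
  {"x": 0.0005, "y": -0.002, "z": 0.058, "rx": 0, "ry": 0, "rz": 0, "hand": 0.034},
  {"x": 0.0005, "y": -0.002, "z": 0.058, "rx": 0, "ry": 0, "rz": 0, "hand": 0.028},
  {"x": 0.0005, "y": -0.002, "z": 0.058, "rx": 0, "ry": 0, "rz": 0, "hand": 0.026},
])

```text
t: 21.05
tcp_pos: [0.4495, -0.1028, 0.06]
eef_rot: [[-0.995, -0.102, 0.001], [-0.102, 0.995, -0.0], [-0.001, -0.001, -1.0]]
force: [-0.1, 0.1, -0.7]
opening: 0.0261
grip_force: 0.0
```

Emit:
step_arm([
  {"x": 0, "y": 0, "z": 0, "rx": 0, "ry": 0, "rz": 0, "hand": 0.024},
  {"x": 0, "y": 0, "z": 0, "rx": 0, "ry": 0, "rz": 0, "hand": 0.022},
  {"x": 0, "y": 0, "z": 0, "rx": 0, "ry": 0, "rz": 0, "hand": 0.02},
  {"x": 0, "y": 0, "z": 0, "rx": 0, "ry": 0, "rz": 0, "hand": 0.018},
  {"x": 0, "y": 0, "z": 0, "rx": 0, "ry": 0, "rz": 0, "hand": 0.016},
  {"x": 0, "y": 0, "z": 0, "rx": 0, "ry": 0, "rz": 0, "hand": 0.014},
  {"x": 0, "y": 0, "z": 0, "rx": 0, "ry": 0, "rz": 0, "hand": 0.014},
], force=40)

```text
t: 21.75
tcp_pos: [0.4492, -0.1027, 0.0597]
eef_rot: [[-0.995, -0.102, 0.0], [-0.102, 0.995, -0.0], [-0.0, -0.0, -1.0]]
force: [-0.6, 1.6, 6.4]
opening: 0.0192
grip_force: 38.8
```

Emit:
step_arm([
  {"x": 0, "y": 0, "z": -0.003, "rx": 0, "ry": 0, "rz": 0, "hand": 0.014},
  {"x": 0, "y": 0, "z": -0.01, "rx": 0, "ry": 0, "rz": 0, "hand": 0.014},
  {"x": 0, "y": 0, "z": -0.03, "rx": 0, "ry": 0, "rz": 0, "hand": 0.014},
  {"x": 0, "y": 0, "z": -0.055, "rx": 0, "ry": 0, "rz": 0, "hand": 0.014},
  {"x": 0, "y": 0, "z": -0.07, "rx": 0, "ry": 0, "rz": 0, "hand": 0.014},
  {"x": 0, "y": 0, "z": -0.08, "rx": 0, "ry": 0, "rz": 0, "hand": 0.014},
  {"x": 0, "y": 0, "z": -0.08, "rx": 0, "ry": 0, "rz": 0, "hand": 0.014},
  {"x": 0, "y": 0, "z": -0.08, "rx": 0, "ry": 0, "rz": 0, "hand": 0.014},
])

```text
t: 22.55
tcp_pos: [0.4489, -0.1026, 0.1389]
eef_rot: [[-0.995, -0.102, -0.0], [-0.102, 0.995, 0.0], [0.0, 0.0, -1.0]]
force: [0.3, 0.0, -0.8]
opening: 0.0189
grip_force: 39.1
```

Run:
```python
from g import *
f=grab('side');save('d8',f['image'][80:260,200:420],3.5)
go(.552,-.395,.139,96)
```

```text
t 22.6 shift [-0.073  -0.3015 -0.0006] rot [ 0.0005 -0.0011 -0.0026] j [ -18.7   18.4  112.5    0.    49.2 -114.5]
```

View pics/d8.png

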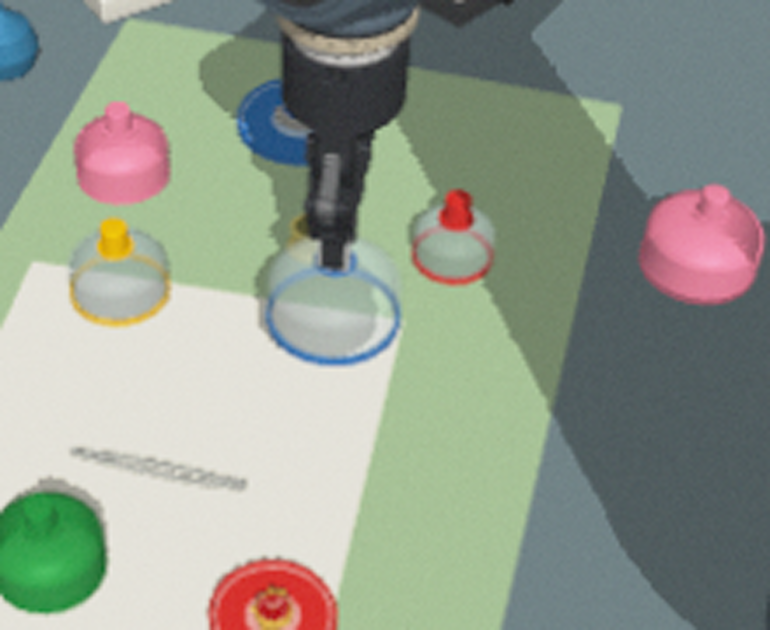

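The blue cover hangs level from the knob, rim centre at about (333,315) in the crop. I'll check its offset from the TCP and carry it across.

```bash
cat > rim.py <<'E'
from m import *
def rim(c,X,Y,z,D,k='side',smin=90,tol=.007):
    g=grab(k);H=cv2.cvtColor(g['image'],cv2.COLOR_RGB2HSV);h=H[...,0];a,b=HUE[c]
    m=((h>=a)&(h<=b) if a<b else (h>=a)|(h<=b))&(H[...,1]>smin)
    P=np.array([onz(g,(x,y),z)[:2] for y,x in np.argwhere(m)]);s=np.array([X,Y])
    for _ in range(4):
        r=np.hypot(*(P-s).T);Q=P[abs(r-D/2)<tol]
        s=np.linalg.lstsq(np.c_[2*Q,np.ones(len(Q))],(Q**2).sum(1),rcond=None)[0];d=2*np.sqrt(s[2]+s[:2]@s[:2]);s=s[:2]
    print(c,k,s.round(4),'d',d.round(4),len(Q),'vs',(X,Y))
E
python3 - <<'E'
from rim import *
p=bot.get_state()['tcp_pos'];rim('blue',p[0],p[1],p[2]-.0597+.001,.091)
E
```

```text
blue side [ 0.4492 -0.1034] d 0.088 96 vs (np.float64(0.448641332271855), np.float64(-0.10255087739510463))
```

Emit:
step_arm([
  {"x": -0.005, "y": -0.02, "z": 0, "rx": 0, "ry": 0, "rz": 0, "hand": 0.014},
  {"x": -0.013, "y": -0.055, "z": 0, "rx": 0, "ry": 0, "rz": 0, "hand": 0.014},
  {"x": -0.023, "y": -0.095, "z": 0, "rx": 0, "ry": 0, "rz": 0, "hand": 0.014},
  {"x": -0.033, "y": -0.135, "z": 0, "rx": 0, "ry": 0, "rz": 0, "hand": 0.014},
  {"x": -0.0425, "y": -0.175, "z": 0, "rx": 0, "ry": 0, "rz": 0, "hand": 0.014},
  {"x": -0.052, "y": -0.215, "z": 0, "rx": 0, "ry": 0, "rz": 0, "hand": 0.014},
  {"x": -0.062, "y": -0.255, "z": 0, "rx": 0, "ry": 0, "rz": 0, "hand": 0.014},
  {"x": -0.07, "y": -0.285, "z": 0, "rx": 0, "ry": 0, "rz": 0, "hand": 0.014},
  {"x": -0.073, "y": -0.3015, "z": 0, "rx": 0, "ry": 0, "rz": 0, "hand": 0.014},
  {"x": -0.073, "y": -0.3015, "z": 0, "rx": 0, "ry": 0, "rz": 0, "hand": 0.014},
])

```text
t: 23.65
tcp_pos: [0.5521, -0.3967, 0.1376]
eef_rot: [[-0.995, -0.1, -0.001], [-0.1, 0.995, 0.001], [0.001, 0.001, -1.0]]
force: [0.2, 0.2, -1.5]
opening: 0.0192
grip_force: 39.2
```

Emit:
step_arm([
  {"x": 0, "y": 0, "z": 0.015, "rx": 0, "ry": 0, "rz": 0, "hand": 0.014},
  {"x": 0, "y": 0, "z": 0.035, "rx": 0, "ry": 0, "rz": 0, "hand": 0.014},
  {"x": 0, "y": 0, "z": 0.045, "rx": 0, "ry": 0, "rz": 0, "hand": 0.014},
  {"x": 0, "y": 0, "z": 0.05, "rx": 0, "ry": 0, "rz": 0, "hand": 0.014},
  {"x": 0, "y": 0, "z": 0.05, "rx": 0, "ry": 0, "rz": 0, "hand": 0.014},
  {"x": 0, "y": 0, "z": 0.05, "rx": 0, "ry": 0, "rz": 0, "hand": 0.014},
])

```text
t: 24.25
tcp_pos: [0.5527, -0.3951, 0.0899]
eef_rot: [[-0.995, -0.102, 0.001], [-0.102, 0.995, -0.001], [-0.001, -0.001, -1.0]]
force: [0.6, -0.0, -1.0]
opening: 0.0189
grip_force: 39.3
```

Run:
```python
from rim import *
from g import go
p=bot.get_state()['tcp_pos'];rim('blue',p[0],p[1],p[2]-.0597+.001,.091)
go(.552,-.395,.0657,96)
```

```text
blue side [ 0.5495 -0.3834] d 0.0883 146 vs (np.float64(0.5527378556237471), np.float64(-0.39514680497636784))
t 24.3 shift [0.0008 0.0004 0.0244] rot [-0.0008  0.0008 -0.0024] j [ -39.5   42.1   79.6    0.    58.2 -135.4]
```

Emit:
step_arm([
  {"x": 0.0006, "y": 0, "z": 0.006, "rx": 0, "ry": 0, "rz": 0, "hand": 0.014},
  {"x": 0.0006, "y": 0, "z": 0.012, "rx": 0, "ry": 0, "rz": 0, "hand": 0.014},
  {"x": 0.0006, "y": 0, "z": 0.017, "rx": 0, "ry": 0, "rz": 0, "hand": 0.014},
  {"x": 0.0006, "y": 0, "z": 0.02, "rx": 0, "ry": 0, "rz": 0, "hand": 0.014},
  {"x": 0.0006, "y": 0, "z": 0.022, "rx": 0, "ry": 0, "rz": 0, "hand": 0.014},
  {"x": 0.0006, "y": 0, "z": 0.023, "rx": 0, "ry": 0, "rz": 0, "hand": 0.014},
  {"x": 0.0006, "y": 0, "z": 0.023, "rx": 0, "ry": 0, "rz": 0, "hand": 0.014},
  {"x": 0.0006, "y": 0, "z": 0.023, "rx": 0, "ry": 0, "rz": 0, "hand": 0.014},
])

```text
t: 25.1
tcp_pos: [0.5519, -0.3953, 0.0665]
eef_rot: [[-0.995, -0.102, 0.0], [-0.102, 0.995, -0.0], [-0.0, -0.0, -1.0]]
force: [-0.3, -0.7, -1.0]
opening: 0.019
grip_force: 39.3
```

Emit:
step_arm([
  {"x": 0, "y": 0, "z": 0.0005, "rx": 0, "ry": 0, "rz": 0, "hand": 0.014},
  {"x": 0, "y": 0, "z": 0.0005, "rx": 0, "ry": 0, "rz": 0, "hand": 0.014},
  {"x": 0, "y": 0, "z": 0.0005, "rx": 0, "ry": 0, "rz": 0, "hand": 0.014},
])

```text
t: 25.4
tcp_pos: [0.5519, -0.3952, 0.0658]
eef_rot: [[-0.995, -0.102, 0.0], [-0.102, 0.995, -0.0], [-0.0, -0.0, -1.0]]
force: [0.2, 0.7, -0.7]
opening: 0.019
grip_force: 39.3
```

Emit:
step_arm([
  {"x": 0, "y": 0, "z": 0.0004, "rx": 0, "ry": 0, "rz": 0, "hand": 0.014},
  {"x": 0, "y": 0, "z": 0.0004, "rx": 0, "ry": 0, "rz": 0, "hand": 0.014},
  {"x": 0, "y": 0, "z": 0.0004, "rx": 0, "ry": 0, "rz": 0, "hand": 0.014},
])

```text
t: 25.7
tcp_pos: [0.5519, -0.3952, 0.0657]
eef_rot: [[-0.995, -0.102, 0.0], [-0.102, 0.995, -0.0], [-0.0, -0.0, -1.0]]
force: [-2.3, 1.9, 4.3]
opening: 0.0192
grip_force: 39.8
```

Contact (4 N). I'll release gently and rise, then go to the red cover.

Emit:
step_arm([
  {"x": 0, "y": 0, "z": 0, "rx": 0, "ry": 0, "rz": 0, "hand": 0.019},
  {"x": 0, "y": 0, "z": 0, "rx": 0, "ry": 0, "rz": 0, "hand": 0.021},
  {"x": 0, "y": 0, "z": 0, "rx": 0, "ry": 0, "rz": 0, "hand": 0.024},
  {"x": 0, "y": 0, "z": 0, "rx": 0, "ry": 0, "rz": 0, "hand": 0.028},
  {"x": 0, "y": 0, "z": 0, "rx": 0, "ry": 0, "rz": 0, "hand": 0.034},
  {"x": 0, "y": 0, "z": 0, "rx": 0, "ry": 0, "rz": 0, "hand": 0.04},
  {"x": 0, "y": 0, "z": 0, "rx": 0, "ry": 0, "rz": 0, "hand": 0.045},
  {"x": 0, "y": 0, "z": 0, "rx": 0, "ry": 0, "rz": 0, "hand": 0.045},
])

```text
t: 26.5
tcp_pos: [0.5518, -0.3952, 0.0654]
eef_rot: [[-0.995, -0.102, -0.0], [-0.102, 0.995, 0.0], [0.0, 0.0, -1.0]]
force: [-0.1, -0.4, -0.5]
opening: 0.0451
grip_force: 0.0
```

Emit:
step_arm([
  {"x": 0, "y": 0, "z": -0.005, "rx": 0, "ry": 0, "rz": 0, "hand": 0.045},
  {"x": 0, "y": 0, "z": -0.02, "rx": 0, "ry": 0, "rz": 0, "hand": 0.045},
  {"x": 0, "y": 0, "z": -0.05, "rx": 0, "ry": 0, "rz": 0, "hand": 0.045},
  {"x": 0, "y": 0, "z": -0.06, "rx": 0, "ry": 0, "rz": 0, "hand": 0.045},
  {"x": 0, "y": 0, "z": -0.06, "rx": 0, "ry": 0, "rz": 0, "hand": 0.045},
])

```text
t: 27.0
tcp_pos: [0.5527, -0.3959, 0.1278]
eef_rot: [[-0.995, -0.102, 0.003], [-0.102, 0.995, -0.002], [-0.003, -0.003, -1.0]]
force: [0.2, -0.4, 0.1]
opening: 0.0452
grip_force: 0.0
```

Run:
```python
from rim import *
from g import go
f=grab('side')
rim('red',.3925,-.2665,.0015,.063);rim('red',.3925,-.2665,.0015,.063,'top',70);rim('yellow',.631,-.157,.0015,.077);rim('yellow',.631,-.157,.0015,.077,'top',70)
h,q=blob(f,(290,100),14,'blue');print(q,onz(f,cen(h),.07))
go(.3925,-.2675,.12,96)
```

```text
red side [ 0.3937 -0.273 ] d 0.0651 71 vs (0.3925, -0.2665)
red top [0. 0.] d 0.0 0 vs (0.3925, -0.2665)
yellow side [ 0.6345 -0.162 ] d 0.0767 100 vs (0.631, -0.157)
yellow top [ 0.6286 -0.1591] d 0.069 57 vs (0.631, -0.157)
[282  91   9  12  78] [ 0.55111394 -0.39108695  0.07      ]
t 27.25 shift [0.1451 0.1429 0.0046] rot [ 0.0014 -0.0013 -0.0026] j [ -39.5   39.7   78.7    0.    61.7 -135.4]
```

Emit:
step_arm([
  {"x": 0.145, "y": 0.141, "z": 0, "rx": 0, "ry": 0, "rz": 0, "hand": 0.045},
  {"x": 0.145, "y": 0.141, "z": 0, "rx": 0, "ry": 0, "rz": 0, "hand": 0.045},
  {"x": 0.145, "y": 0.141, "z": 0, "rx": 0, "ry": 0, "rz": 0, "hand": 0.045},
  {"x": 0.145, "y": 0.141, "z": 0, "rx": 0, "ry": 0, "rz": 0, "hand": 0.045},
  {"x": 0.145, "y": 0.141, "z": 0.02, "rx": 0, "ry": 0, "rz": 0, "hand": 0.045},
  {"x": 0.145, "y": 0.141, "z": 0.03, "rx": 0, "ry": 0, "rz": 0, "hand": 0.045},
  {"x": 0.145, "y": 0.141, "z": 0.03, "rx": 0, "ry": 0, "rz": 0, "hand": 0.045},
  {"x": 0.145, "y": 0.141, "z": 0.03, "rx": 0, "ry": 0, "rz": 0, "hand": 0.045},
])

```text
t: 28.05
tcp_pos: [0.3939, -0.2704, 0.0953]
eef_rot: [[-0.995, -0.102, -0.0], [-0.102, 0.995, 0.0], [0.0, 0.0, -1.0]]
force: [-0.1, -0.0, -0.4]
opening: 0.0449
grip_force: 0.0
```

Run:
```python
from g import *
f=grab('side');save('d9',f['image'][60:210,210:410],4)
go(.393,-.269,.048,96)
```

```text
t 28.1 shift [0.0008 0.0014 0.0475] rot [-0.0002  0.0002 -0.0025] j [ -40.    24.2  111.7   -0.    44.1 -135.9]
```

View pics/d9.png

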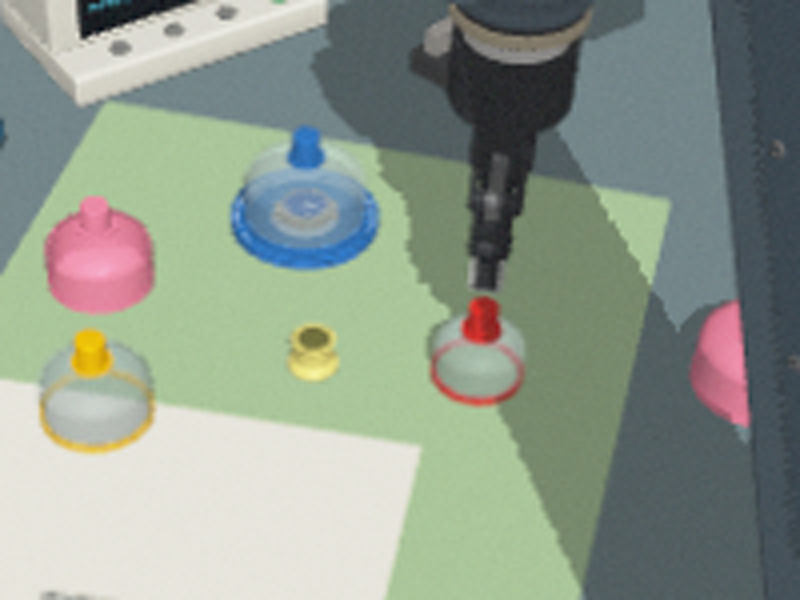

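The blue cover stands level inside its lip over the watch, at (305,200) in the crop. The fingers are in line with the red knob at (484,318). I'll descend and grip.

Emit:
step_arm([
  {"x": 0.0006, "y": 0.001, "z": 0.02, "rx": 0, "ry": 0, "rz": 0, "hand": 0.045},
  {"x": 0.0006, "y": 0.001, "z": 0.035, "rx": 0, "ry": 0, "rz": 0, "hand": 0.045},
  {"x": 0.0006, "y": 0.001, "z": 0.044, "rx": 0, "ry": 0, "rz": 0, "hand": 0.045},
  {"x": 0.0006, "y": 0.001, "z": 0.0475, "rx": 0, "ry": 0, "rz": 0, "hand": 0.04},
  {"x": 0.0006, "y": 0.001, "z": 0.0475, "rx": 0, "ry": 0, "rz": 0, "hand": 0.034},
  {"x": 0.0006, "y": 0.001, "z": 0.0475, "rx": 0, "ry": 0, "rz": 0, "hand": 0.028},
  {"x": 0.0006, "y": 0.001, "z": 0.0475, "rx": 0, "ry": 0, "rz": 0, "hand": 0.026},
])

```text
t: 28.8
tcp_pos: [0.3928, -0.2691, 0.0485]
eef_rot: [[-0.995, -0.102, 0.001], [-0.102, 0.995, -0.001], [-0.001, -0.001, -1.0]]
force: [1.1, -0.4, -0.2]
opening: 0.0259
grip_force: 0.0
```

Emit:
step_arm([
  {"x": 0, "y": 0, "z": 0, "rx": 0, "ry": 0, "rz": 0, "hand": 0.024},
  {"x": 0, "y": 0, "z": 0, "rx": 0, "ry": 0, "rz": 0, "hand": 0.022},
  {"x": 0, "y": 0, "z": 0, "rx": 0, "ry": 0, "rz": 0, "hand": 0.02},
  {"x": 0, "y": 0, "z": 0, "rx": 0, "ry": 0, "rz": 0, "hand": 0.018},
  {"x": 0, "y": 0, "z": 0, "rx": 0, "ry": 0, "rz": 0, "hand": 0.016},
  {"x": 0, "y": 0, "z": 0, "rx": 0, "ry": 0, "rz": 0, "hand": 0.014},
  {"x": 0, "y": 0, "z": 0, "rx": 0, "ry": 0, "rz": 0, "hand": 0.014},
], force=35)

```text
t: 29.5
tcp_pos: [0.3927, -0.269, 0.0482]
eef_rot: [[-0.995, -0.102, 0.0], [-0.102, 0.995, -0.0], [-0.0, -0.0, -1.0]]
force: [-1.2, -1.3, 5.6]
opening: 0.0193
grip_force: 34.2
```

Emit:
step_arm([
  {"x": 0, "y": 0, "z": -0.003, "rx": 0, "ry": 0, "rz": 0, "hand": 0.014},
  {"x": 0, "y": 0, "z": -0.01, "rx": 0, "ry": 0, "rz": 0, "hand": 0.014},
  {"x": 0, "y": 0, "z": -0.03, "rx": 0, "ry": 0, "rz": 0, "hand": 0.014},
  {"x": 0, "y": 0, "z": -0.055, "rx": 0, "ry": 0, "rz": 0, "hand": 0.014},
  {"x": 0, "y": 0, "z": -0.08, "rx": 0, "ry": 0, "rz": 0, "hand": 0.014},
  {"x": 0, "y": 0, "z": -0.09, "rx": 0, "ry": 0, "rz": 0, "hand": 0.014},
  {"x": 0, "y": 0, "z": -0.09, "rx": 0, "ry": 0, "rz": 0, "hand": 0.014},
  {"x": 0, "y": 0, "z": -0.09, "rx": 0, "ry": 0, "rz": 0, "hand": 0.014},
])

```text
t: 30.3
tcp_pos: [0.3922, -0.2685, 0.1372]
eef_rot: [[-0.995, -0.102, -0.001], [-0.102, 0.995, 0.001], [0.001, 0.001, -1.0]]
force: [-0.5, -0.1, -1.1]
opening: 0.0192
grip_force: 34.3
```

Run:
```python
from rim import *
from g import go
p=bot.get_state()['tcp_pos'];rim('red',p[0],p[1],p[2]-.048+.001,.063)
go(.4335,.0988,.138,96)
```

```text
red side [ 0.3932 -0.2727] d 0.0674 80 vs (np.float64(0.39220752579974155), np.float64(-0.268513824828127))
t 30.35 shift [-0.0787  0.3611 -0.0008] rot [ 0.0012 -0.0012 -0.0026] j [ -40.    20.   110.5    0.    49.7 -135.9]
```

Emit:
step_arm([
  {"x": -0.004, "y": 0.02, "z": 0, "rx": 0, "ry": 0, "rz": 0, "hand": 0.014},
  {"x": -0.012, "y": 0.055, "z": 0, "rx": 0, "ry": 0, "rz": 0, "hand": 0.014},
  {"x": -0.022, "y": 0.1, "z": 0, "rx": 0, "ry": 0, "rz": 0, "hand": 0.014},
  {"x": -0.032, "y": 0.145, "z": 0, "rx": 0, "ry": 0, "rz": 0, "hand": 0.014},
  {"x": -0.042, "y": 0.19, "z": 0, "rx": 0, "ry": 0, "rz": 0, "hand": 0.014},
  {"x": -0.052, "y": 0.235, "z": 0, "rx": 0, "ry": 0, "rz": 0, "hand": 0.014},
  {"x": -0.061, "y": 0.28, "z": 0, "rx": 0, "ry": 0, "rz": 0, "hand": 0.014},
  {"x": -0.07, "y": 0.32, "z": 0, "rx": 0, "ry": 0, "rz": 0, "hand": 0.014},
  {"x": -0.076, "y": 0.35, "z": 0, "rx": 0, "ry": 0, "rz": 0, "hand": 0.014},
  {"x": -0.0787, "y": 0.3611, "z": 0, "rx": 0, "ry": 0, "rz": 0, "hand": 0.014},
])

```text
t: 31.35
tcp_pos: [0.4334, 0.1005, 0.1369]
eef_rot: [[-0.995, -0.104, -0.002], [-0.104, 0.995, -0.0], [0.002, 0.0, -1.0]]
force: [-0.2, -0.4, 0.3]
opening: 0.0189
grip_force: 34.3
```

Emit:
step_arm([
  {"x": 0, "y": 0, "z": 0.015, "rx": 0, "ry": 0, "rz": 0, "hand": 0.014},
  {"x": 0, "y": 0, "z": 0.04, "rx": 0, "ry": 0, "rz": 0, "hand": 0.014},
  {"x": 0, "y": 0, "z": 0.053, "rx": 0, "ry": 0, "rz": 0, "hand": 0.014},
  {"x": 0, "y": 0, "z": 0.06, "rx": 0, "ry": 0, "rz": 0, "hand": 0.014},
  {"x": 0, "y": 0, "z": 0.06, "rx": 0, "ry": 0, "rz": 0, "hand": 0.014},
  {"x": 0, "y": 0, "z": 0.06, "rx": 0, "ry": 0, "rz": 0, "hand": 0.014},
])

```text
t: 31.95
tcp_pos: [0.4342, 0.0982, 0.0781]
eef_rot: [[-0.995, -0.102, 0.0], [-0.102, 0.995, -0.0], [-0.0, -0.0, -1.0]]
force: [0.3, -0.0, 0.0]
opening: 0.0192
grip_force: 34.3
```

Run:
```python
from g import *
f=grab('side');save('d10',f['image'][180:300,200:360],4)
go(.4335,.0988,.0542,96)
```

```text
t 32.0 shift [0.0008 0.0006 0.0242] rot [-0.      0.0007 -0.0028] j [  6.8  23.4 116.8  -0.   39.7 -89.1]
```

View pics/d10.png

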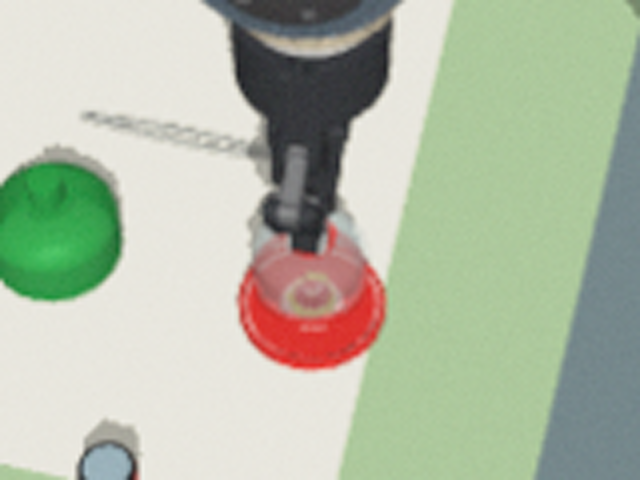

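The red cover (columns 252–368) is centred over the red base (240–385), with the gold watch in view at (313,295). I'll lower it.

Emit:
step_arm([
  {"x": 0.0008, "y": 0.0004, "z": 0.006, "rx": 0, "ry": 0, "rz": 0, "hand": 0.014},
  {"x": 0.0008, "y": 0.0004, "z": 0.012, "rx": 0, "ry": 0, "rz": 0, "hand": 0.014},
  {"x": 0.0008, "y": 0.0004, "z": 0.017, "rx": 0, "ry": 0, "rz": 0, "hand": 0.014},
  {"x": 0.0008, "y": 0.0004, "z": 0.02, "rx": 0, "ry": 0, "rz": 0, "hand": 0.014},
  {"x": 0.0008, "y": 0.0004, "z": 0.022, "rx": 0, "ry": 0, "rz": 0, "hand": 0.014},
  {"x": 0.0008, "y": 0.0004, "z": 0.023, "rx": 0, "ry": 0, "rz": 0, "hand": 0.014},
  {"x": 0.0008, "y": 0.0004, "z": 0.023, "rx": 0, "ry": 0, "rz": 0, "hand": 0.014},
  {"x": 0.0008, "y": 0.0004, "z": 0.0235, "rx": 0, "ry": 0, "rz": 0, "hand": 0.014},
  {"x": 0.0008, "y": 0.0004, "z": 0.0235, "rx": 0, "ry": 0, "rz": 0, "hand": 0.014},
])

```text
t: 32.9
tcp_pos: [0.4332, 0.0988, 0.0544]
eef_rot: [[-0.995, -0.102, 0.0], [-0.102, 0.995, 0.0], [-0.0, 0.0, -1.0]]
force: [0.2, -0.4, -1.1]
opening: 0.0195
grip_force: 34.3
```

Emit:
step_arm([
  {"x": 0, "y": 0, "z": 0.0004, "rx": 0, "ry": 0, "rz": 0, "hand": 0.014},
  {"x": 0, "y": 0, "z": 0.0004, "rx": 0, "ry": 0, "rz": 0, "hand": 0.014},
  {"x": 0, "y": 0, "z": 0.0004, "rx": 0, "ry": 0, "rz": 0, "hand": 0.014},
])

```text
t: 33.2
tcp_pos: [0.4333, 0.0987, 0.0542]
eef_rot: [[-0.995, -0.102, 0.0], [-0.102, 0.995, -0.0], [-0.0, -0.0, -1.0]]
force: [-1.3, -1.9, 4.5]
opening: 0.0193
grip_force: 34.8
```

Emit:
step_arm([
  {"x": 0, "y": 0, "z": 0, "rx": 0, "ry": 0, "rz": 0, "hand": 0.019},
  {"x": 0, "y": 0, "z": 0, "rx": 0, "ry": 0, "rz": 0, "hand": 0.021},
  {"x": 0, "y": 0, "z": 0, "rx": 0, "ry": 0, "rz": 0, "hand": 0.024},
  {"x": 0, "y": 0, "z": 0, "rx": 0, "ry": 0, "rz": 0, "hand": 0.028},
  {"x": 0, "y": 0, "z": 0, "rx": 0, "ry": 0, "rz": 0, "hand": 0.034},
  {"x": 0, "y": 0, "z": 0, "rx": 0, "ry": 0, "rz": 0, "hand": 0.04},
  {"x": 0, "y": 0, "z": 0, "rx": 0, "ry": 0, "rz": 0, "hand": 0.045},
  {"x": 0, "y": 0, "z": 0, "rx": 0, "ry": 0, "rz": 0, "hand": 0.045},
])

```text
t: 34.0
tcp_pos: [0.4331, 0.0988, 0.054]
eef_rot: [[-0.995, -0.102, -0.0], [-0.102, 0.995, 0.0], [0.0, 0.0, -1.0]]
force: [0.4, -0.4, 0.4]
opening: 0.0451
grip_force: 0.0
```

Emit:
step_arm([
  {"x": 0, "y": 0, "z": -0.005, "rx": 0, "ry": 0, "rz": 0, "hand": 0.045},
  {"x": 0, "y": 0, "z": -0.02, "rx": 0, "ry": 0, "rz": 0, "hand": 0.045},
  {"x": 0, "y": 0, "z": -0.05, "rx": 0, "ry": 0, "rz": 0, "hand": 0.045},
  {"x": 0, "y": 0, "z": -0.075, "rx": 0, "ry": 0, "rz": 0, "hand": 0.045},
  {"x": 0, "y": 0, "z": -0.075, "rx": 0, "ry": 0, "rz": 0, "hand": 0.045},
  {"x": 0, "y": 0, "z": -0.075, "rx": 0, "ry": 0, "rz": 0, "hand": 0.045},
])

```text
t: 34.6
tcp_pos: [0.4332, 0.0987, 0.1293]
eef_rot: [[-0.995, -0.102, 0.001], [-0.102, 0.995, 0.0], [-0.001, 0.0, -1.0]]
force: [-1.4, -0.0, -0.9]
opening: 0.0446
grip_force: 0.0
```

Run:
```python
from g import *
go(.6325,-.16,.1,96)
```

```text
t 34.6 shift [-0.1718 -0.2777  0.0295] rot [-0.      0.001  -0.0025] j [  6.8  17.8 115.2  -0.   46.9 -89. ]
```

Emit:
step_arm([
  {"x": -0.172, "y": -0.2777, "z": 0, "rx": 0, "ry": 0, "rz": 0, "hand": 0.045},
  {"x": -0.172, "y": -0.2777, "z": 0, "rx": 0, "ry": 0, "rz": 0, "hand": 0.045},
  {"x": -0.172, "y": -0.2777, "z": 0, "rx": 0, "ry": 0, "rz": 0, "hand": 0.045},
  {"x": -0.172, "y": -0.2777, "z": 0, "rx": 0, "ry": 0, "rz": 0, "hand": 0.045},
  {"x": -0.172, "y": -0.2777, "z": 0, "rx": 0, "ry": 0, "rz": 0, "hand": 0.045},
  {"x": -0.172, "y": -0.2777, "z": 0, "rx": 0, "ry": 0, "rz": 0, "hand": 0.045},
  {"x": -0.172, "y": -0.2777, "z": 0, "rx": 0, "ry": 0, "rz": 0, "hand": 0.045},
  {"x": -0.172, "y": -0.2777, "z": 0.025, "rx": 0, "ry": 0, "rz": 0, "hand": 0.045},
  {"x": -0.172, "y": -0.2777, "z": 0.025, "rx": 0, "ry": 0, "rz": 0, "hand": 0.045},
  {"x": -0.172, "y": -0.2777, "z": 0.025, "rx": 0, "ry": 0, "rz": 0, "hand": 0.045},
])

```text
t: 35.6
tcp_pos: [0.6317, -0.1594, 0.1029]
eef_rot: [[-0.995, -0.102, -0.003], [-0.102, 0.995, 0.001], [0.003, 0.001, -1.0]]
force: [-0.4, -0.4, 1.6]
opening: 0.0449
grip_force: 0.0
```

Run:
```python
from g import *
f=grab('side');save('d11',f['image'][80:280,160:360],3)
go(.6325,-.16,.054,96)
```

```text
t 35.65 shift [-0.0002 -0.0006  0.05  ] rot [ 0.0004 -0.0008 -0.002 ] j [ -18.2   38.6   84.1    0.    57.4 -114.1]
```

View pics/d11.png

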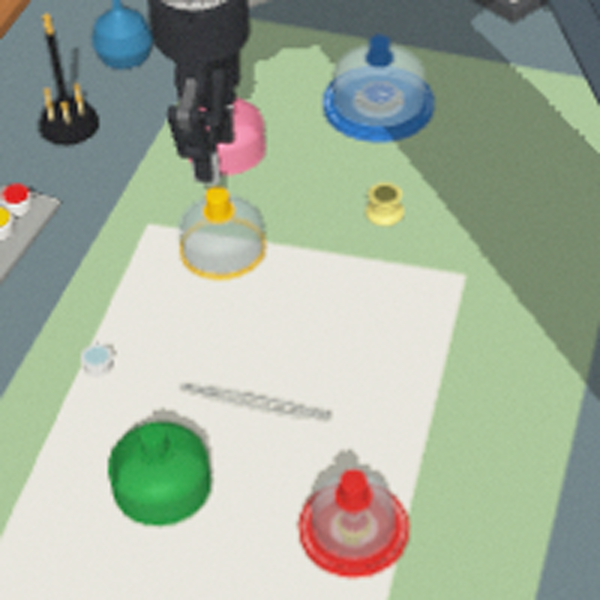

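The blue and red covers both stand in their lips, at (378,95) and (353,525). The fingers straddle the yellow knob at (218,205). I'll descend and grip.

Emit:
step_arm([
  {"x": 0.0005, "y": 0, "z": 0.02, "rx": 0, "ry": 0, "rz": 0, "hand": 0.045},
  {"x": 0.0005, "y": 0, "z": 0.037, "rx": 0, "ry": 0, "rz": 0, "hand": 0.045},
  {"x": 0.0005, "y": 0, "z": 0.046, "rx": 0, "ry": 0, "rz": 0, "hand": 0.045},
  {"x": 0.0005, "y": 0, "z": 0.0495, "rx": 0, "ry": 0, "rz": 0, "hand": 0.04},
  {"x": 0.0005, "y": 0, "z": 0.0495, "rx": 0, "ry": 0, "rz": 0, "hand": 0.034},
  {"x": 0.0005, "y": 0, "z": 0.0495, "rx": 0, "ry": 0, "rz": 0, "hand": 0.028},
  {"x": 0.0005, "y": 0, "z": 0.0495, "rx": 0, "ry": 0, "rz": 0, "hand": 0.026},
])

```text
t: 36.35
tcp_pos: [0.6324, -0.1601, 0.0552]
eef_rot: [[-0.995, -0.102, 0.001], [-0.102, 0.995, -0.0], [-0.001, -0.0, -1.0]]
force: [-0.1, 0.2, -0.5]
opening: 0.026
grip_force: 0.0
```

Emit:
step_arm([
  {"x": 0, "y": 0, "z": 0, "rx": 0, "ry": 0, "rz": 0, "hand": 0.024},
  {"x": 0, "y": 0, "z": 0, "rx": 0, "ry": 0, "rz": 0, "hand": 0.022},
  {"x": 0, "y": 0, "z": 0, "rx": 0, "ry": 0, "rz": 0, "hand": 0.02},
  {"x": 0, "y": 0, "z": 0, "rx": 0, "ry": 0, "rz": 0, "hand": 0.018},
  {"x": 0, "y": 0, "z": 0, "rx": 0, "ry": 0, "rz": 0, "hand": 0.016},
  {"x": 0, "y": 0, "z": 0, "rx": 0, "ry": 0, "rz": 0, "hand": 0.014},
  {"x": 0, "y": 0, "z": 0, "rx": 0, "ry": 0, "rz": 0, "hand": 0.014},
], force=38)

```text
t: 37.05
tcp_pos: [0.6322, -0.16, 0.0548]
eef_rot: [[-0.995, -0.102, 0.0], [-0.102, 0.995, 0.0], [-0.0, -0.0, -1.0]]
force: [-1.1, 1.8, 5.5]
opening: 0.0186
grip_force: 37.1
```

Emit:
step_arm([
  {"x": 0, "y": 0, "z": -0.003, "rx": 0, "ry": 0, "rz": 0, "hand": 0.014},
  {"x": 0, "y": 0, "z": -0.01, "rx": 0, "ry": 0, "rz": 0, "hand": 0.014},
  {"x": 0, "y": 0, "z": -0.03, "rx": 0, "ry": 0, "rz": 0, "hand": 0.014},
  {"x": 0, "y": 0, "z": -0.06, "rx": 0, "ry": 0, "rz": 0, "hand": 0.014},
  {"x": 0, "y": 0, "z": -0.09, "rx": 0, "ry": 0, "rz": 0, "hand": 0.014},
  {"x": 0, "y": 0, "z": -0.11, "rx": 0, "ry": 0, "rz": 0, "hand": 0.014},
  {"x": 0, "y": 0, "z": -0.11, "rx": 0, "ry": 0, "rz": 0, "hand": 0.014},
  {"x": 0, "y": 0, "z": -0.11, "rx": 0, "ry": 0, "rz": 0, "hand": 0.014},
])

```text
t: 37.85
tcp_pos: [0.6318, -0.16, 0.1641]
eef_rot: [[-0.995, -0.102, -0.0], [-0.102, 0.995, 0.0], [0.0, 0.0, -1.0]]
force: [0.3, 0.3, -2.3]
opening: 0.0192
grip_force: 37.2
```

Run:
```python
from rim import *
from g import go
p=bot.get_state()['tcp_pos'];rim('yellow',p[0],p[1],p[2]-.054+.001,.077)
go(.394,.2935,.164,96)
```

```text
yellow side [ 0.633  -0.1607] d 0.0772 137 vs (np.float64(0.6318299750643193), np.float64(-0.16000468578313637))
t 37.9 shift [ 1.900e-01  4.753e-01 -1.000e-04] rot [ 0.0006 -0.0016 -0.0026] j [ -18.3   34.6   81.9   -0.    63.6 -114.2]
```

Emit:
step_arm([
  {"x": 0.008, "y": 0.02, "z": 0, "rx": 0, "ry": 0, "rz": 0, "hand": 0.014},
  {"x": 0.022, "y": 0.055, "z": 0, "rx": 0, "ry": 0, "rz": 0, "hand": 0.014},
  {"x": 0.038, "y": 0.095, "z": 0, "rx": 0, "ry": 0, "rz": 0, "hand": 0.014},
  {"x": 0.054, "y": 0.135, "z": 0, "rx": 0, "ry": 0, "rz": 0, "hand": 0.014},
  {"x": 0.07, "y": 0.175, "z": 0, "rx": 0, "ry": 0, "rz": 0, "hand": 0.014},
  {"x": 0.086, "y": 0.215, "z": 0, "rx": 0, "ry": 0, "rz": 0, "hand": 0.014},
  {"x": 0.102, "y": 0.255, "z": 0, "rx": 0, "ry": 0, "rz": 0, "hand": 0.014},
  {"x": 0.118, "y": 0.295, "z": 0, "rx": 0, "ry": 0, "rz": 0, "hand": 0.014},
  {"x": 0.134, "y": 0.335, "z": 0, "rx": 0, "ry": 0, "rz": 0, "hand": 0.014},
  {"x": 0.15, "y": 0.375, "z": 0, "rx": 0, "ry": 0, "rz": 0, "hand": 0.014},
])

```text
t: 38.9
tcp_pos: [0.443, 0.1988, 0.1633]
eef_rot: [[-0.995, -0.102, -0.002], [-0.102, 0.995, -0.001], [0.002, -0.0, -1.0]]
force: [0.5, 0.5, -1.4]
opening: 0.0189
grip_force: 37.3
```

Emit:
step_arm([
  {"x": 0.014, "y": 0.035, "z": 0, "rx": 0, "ry": 0, "rz": 0, "hand": 0.014},
  {"x": 0.028, "y": 0.07, "z": 0, "rx": 0, "ry": 0, "rz": 0, "hand": 0.014},
  {"x": 0.036, "y": 0.09, "z": 0, "rx": 0, "ry": 0, "rz": 0, "hand": 0.014},
  {"x": 0.04, "y": 0.1, "z": 0, "rx": 0, "ry": 0, "rz": 0, "hand": 0.014},
  {"x": 0.04, "y": 0.1, "z": 0.02, "rx": 0, "ry": 0, "rz": 0, "hand": 0.014},
  {"x": 0.04, "y": 0.1, "z": 0.05, "rx": 0, "ry": 0, "rz": 0, "hand": 0.014},
  {"x": 0.04, "y": 0.1, "z": 0.07, "rx": 0, "ry": 0, "rz": 0, "hand": 0.014},
  {"x": 0.04, "y": 0.1, "z": 0.07, "rx": 0, "ry": 0, "rz": 0, "hand": 0.014},
  {"x": 0.04, "y": 0.1, "z": 0.07, "rx": 0, "ry": 0, "rz": 0, "hand": 0.014},
  {"x": 0.04, "y": 0.1, "z": 0.07, "rx": 0, "ry": 0, "rz": 0, "hand": 0.014},
])

```text
t: 39.9
tcp_pos: [0.3952, 0.2932, 0.0954]
eef_rot: [[-0.995, -0.102, 0.001], [-0.102, 0.995, 0.001], [-0.001, 0.001, -1.0]]
force: [0.6, 1.1, -0.4]
opening: 0.0187
grip_force: 37.3
```

Run:
```python
from rim import *
from g import go
f=grab('side');save('d12',f['image'][240:400,180:360],4)
rim('yellow',.394,.2935,.0095,.098,smin=110,tol=.004)
go(.394,.2935,.0607,96)
```

```text
yellow side [0.3942 0.2959] d 0.0946 240 vs (0.394, 0.2935)
t 40.0 shift [0.0012 0.0003 0.0347] rot [ 0.0007  0.0015 -0.0027] j [ 31.2  25.4 109.7   0.   44.9 -64.7]
```

View pics/d12.png

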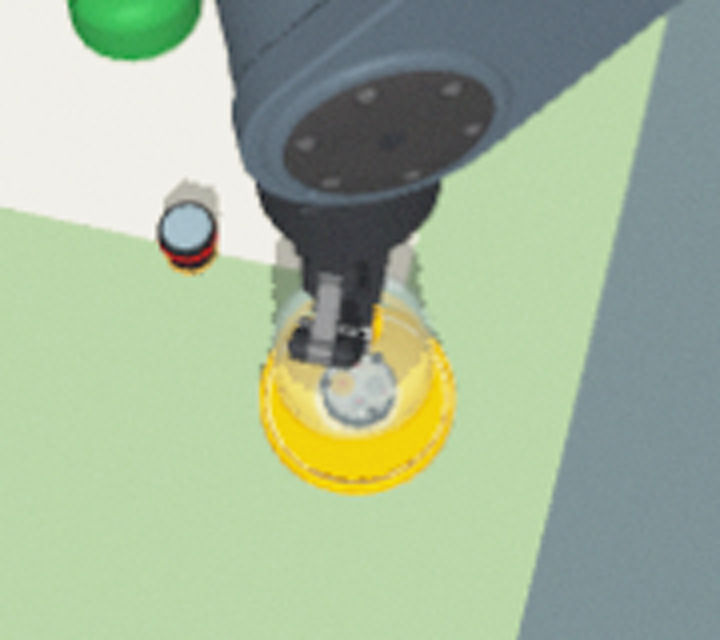

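The yellow cover (columns 272–437) is centred over the yellow base (260–455), and the movement is untouched at (358,388). I've now viewed 16 pictures, two over the limit of 14, so I'll view no more and check with numbers only from here.

Emit:
step_arm([
  {"x": 0.001, "y": 0.0008, "z": 0.006, "rx": 0, "ry": 0, "rz": 0, "hand": 0.014},
  {"x": 0.001, "y": 0.0008, "z": 0.013, "rx": 0, "ry": 0, "rz": 0, "hand": 0.014},
  {"x": 0.001, "y": 0.0008, "z": 0.02, "rx": 0, "ry": 0, "rz": 0, "hand": 0.014},
  {"x": 0.001, "y": 0.0008, "z": 0.026, "rx": 0, "ry": 0, "rz": 0, "hand": 0.014},
  {"x": 0.001, "y": 0.0008, "z": 0.03, "rx": 0, "ry": 0, "rz": 0, "hand": 0.014},
  {"x": 0.001, "y": 0.0008, "z": 0.0325, "rx": 0, "ry": 0, "rz": 0, "hand": 0.014},
  {"x": 0.001, "y": 0.0008, "z": 0.033, "rx": 0, "ry": 0, "rz": 0, "hand": 0.014},
  {"x": 0.001, "y": 0.0008, "z": 0.0335, "rx": 0, "ry": 0, "rz": 0, "hand": 0.014},
  {"x": 0.001, "y": 0.0008, "z": 0.0335, "rx": 0, "ry": 0, "rz": 0, "hand": 0.014},
  {"x": 0.001, "y": 0.0008, "z": 0.0335, "rx": 0, "ry": 0, "rz": 0, "hand": 0.014},
])

```text
t: 41.0
tcp_pos: [0.3936, 0.2939, 0.0612]
eef_rot: [[-0.995, -0.102, 0.0], [-0.102, 0.995, 0.0], [-0.0, 0.0, -1.0]]
force: [-0.2, 0.2, -1.1]
opening: 0.019
grip_force: 37.3
```

Emit:
step_arm([
  {"x": 0, "y": 0, "z": 0.0003, "rx": 0, "ry": 0, "rz": 0, "hand": 0.014},
  {"x": 0, "y": 0, "z": 0.0003, "rx": 0, "ry": 0, "rz": 0, "hand": 0.014},
  {"x": 0, "y": 0, "z": 0.0003, "rx": 0, "ry": 0, "rz": 0, "hand": 0.014},
])

```text
t: 41.3
tcp_pos: [0.3936, 0.2939, 0.0609]
eef_rot: [[-0.995, -0.102, 0.0], [-0.102, 0.995, 0.0], [-0.0, 0.0, -1.0]]
force: [-0.3, 0.7, 0.5]
opening: 0.0193
grip_force: 37.5
```

Emit:
step_arm([
  {"x": 0, "y": 0, "z": 0.0003, "rx": 0, "ry": 0, "rz": 0, "hand": 0.014},
  {"x": 0, "y": 0, "z": 0.0003, "rx": 0, "ry": 0, "rz": 0, "hand": 0.014},
])

```text
t: 41.5
tcp_pos: [0.3937, 0.294, 0.0608]
eef_rot: [[-0.995, -0.102, 0.0], [-0.102, 0.995, 0.0], [-0.0, 0.0, -1.0]]
force: [-1.7, 0.7, 6.0]
opening: 0.0191
grip_force: 38.0
```

Emit:
step_arm([
  {"x": 0, "y": 0, "z": 0, "rx": 0, "ry": 0, "rz": 0, "hand": 0.019},
  {"x": 0, "y": 0, "z": 0, "rx": 0, "ry": 0, "rz": 0, "hand": 0.021},
  {"x": 0, "y": 0, "z": 0, "rx": 0, "ry": 0, "rz": 0, "hand": 0.024},
  {"x": 0, "y": 0, "z": 0, "rx": 0, "ry": 0, "rz": 0, "hand": 0.028},
  {"x": 0, "y": 0, "z": 0, "rx": 0, "ry": 0, "rz": 0, "hand": 0.034},
  {"x": 0, "y": 0, "z": 0, "rx": 0, "ry": 0, "rz": 0, "hand": 0.04},
  {"x": 0, "y": 0, "z": 0, "rx": 0, "ry": 0, "rz": 0, "hand": 0.045},
  {"x": 0, "y": 0, "z": 0, "rx": 0, "ry": 0, "rz": 0, "hand": 0.045},
])

```text
t: 42.3
tcp_pos: [0.3935, 0.2938, 0.0604]
eef_rot: [[-0.995, -0.102, 0.0], [-0.102, 0.995, 0.0], [-0.0, 0.0, -1.0]]
force: [1.1, -0.2, -0.5]
opening: 0.0447
grip_force: 0.0
```

Emit:
step_arm([
  {"x": 0, "y": 0, "z": -0.005, "rx": 0, "ry": 0, "rz": 0, "hand": 0.045},
  {"x": 0, "y": 0, "z": -0.02, "rx": 0, "ry": 0, "rz": 0, "hand": 0.045},
  {"x": 0, "y": 0, "z": -0.05, "rx": 0, "ry": 0, "rz": 0, "hand": 0.045},
  {"x": 0, "y": 0, "z": -0.1, "rx": 0, "ry": 0, "rz": 0, "hand": 0.045},
  {"x": 0, "y": 0, "z": -0.15, "rx": 0, "ry": 0, "rz": 0, "hand": 0.045},
  {"x": 0, "y": 0, "z": -0.15, "rx": 0, "ry": 0, "rz": 0, "hand": 0.045},
  {"x": 0, "y": 0, "z": -0.15, "rx": 0, "ry": 0, "rz": 0, "hand": 0.045},
])

```text
t: 43.0
tcp_pos: [0.3938, 0.294, 0.2116]
eef_rot: [[-0.995, -0.102, 0.002], [-0.102, 0.995, 0.001], [-0.002, 0.001, -1.0]]
force: [-0.3, -0.1, -0.7]
opening: 0.045
grip_force: 0.0
```

Run:
```python
from m import *
f=grab('side')
# knob centres: expected px of knob-middle above each placed centre vs seen
for n,c,p in(('blue','blue',(.5519,-.3952,.070)),('red','red',(.4332,.0988,.058)),('yel','yellow',(.3936,.2939,.064))):
    X=f['R']@np.array(p)+f['t'];s=X[:2]/X[2];s=s*(1+f['k1']*(s@s))*f['f']+[f['cx'],f['cy']]
    h,q=blob(f,s,7,c,150,60);print(n,'expected',s.round(1),'seen',cen(h).round(1),q, onz(f,cen(h),p[2]).round(4))
print(bot.get_state()['force'])
```

```text
Traceback (most recent call last):
  File "m.py", line 9, in blob
    i=1+np.argmax(s[1:,4]);cn=cv2.findContours((l==i).astype(np.uint8),0,1)[0][0]
        ~~~~~~~~~^^^^^^^^^
ValueError: attempt to get argmax of an empty sequence
```

Run:
```python
from m import *
for k in('side','top'):
  f=grab(k)
  for n,c,p in(('blue','blue',(.5519,-.3952,.070)),('red','red',(.4332,.0988,.058)),('yel','yellow',(.3936,.2939,.064))):
    X=f['R']@np.array(p)+f['t'];s=X[:2]/X[2];s=s*(1+f['k1']*(s@s))*f['f']+[f['cx'],f['cy']]
    try: h,q=blob(f,s,8,c,150,60);print(k,n,'expected',s.round(1),'seen',cen(h).round(1),q[2:])
    except ValueError: print(k,n,'hidden',f['image'][int(s[1]),int(s[0])])
```

```text
side blue hidden [115 132 145]
side red hidden [58 60 65]
side yel expected [269.  326.4] seen [268.8 327.5] [ 15  15 179]
top blue hidden [ 56  89 129]
top red hidden [152  85  78]
top yel expected [159.1 231.9] seen [161.  231.3] [ 7 10 44]
```

```bash
python3 -c "
from cell import bot
print(bot.hand_in())"
```

```text
the job is handed in; nothing more can be done
None
```

I handed the job in at about 43 s: both watches lie dial up in the middle of their bases, all three covers were set down inside their lips and the movement was not touched, but I viewed 16 pictures against the limit of 14, and the judging result was not shown.

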